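# Refit the snap ring on a stirrer drive

### The arm

A 7-joint arm with a two-finger parallel gripper is mounted at the origin on the work surface. World frame = base frame: x ahead of the robot, y to its left, z up, the work surface at z = 0. Lengths are in m, angles in rad, forces in N, time in s.
With the tool pointing down it reaches from about 0.4 to 0.85 m from the base axis. Payload 4.5 kg.
Tool frame: the origin (TCP) lies midway between the tips of the shut fingers; the grasp point (between the pads) lies 19 mm behind it; z points along the fingers, y is the direction in which the jaws open and shut (so a half turn about z gives the same grasp; the last joint's range is limited). The gripper opens to 88 mm and grips with 3 to 60 N. Pads are 18 mm wide; open, the fingers measure 123 mm over their backs; the gripper's body (75 mm by 187 mm) begins 45 mm behind the grasp point.
Start: joints at [1.233, 0.689, -0.195, 1.565, 0.157, 0.902, -0.215], TCP at [0.227, -0.582, 0.239] pointing down, gripper open.
Joint ranges: [-3.01, 3.01], [-0.46, 2.08], [-1.47, 1.51], [0.13, 2.56], [-1, 4.14], [0.04, 2.09], [-2.66, 2.66]. Speed limits (rad/s): [2.57, 2.57, 3.14, 3.14, 3.14, 3.14, 3.14].

### API

Orientations are given as a unit quaternion [x, y, z, w].
In Python, from plant import get_state, snapshot, finish_job, find_in gives the robot as it stands.
- The arm moves only by the shell command python3 -m creep 'ROWS' [OPENING] [FORCE]. ROWS is JSON, one flat list of numbers, 6 for each row, row after row: the shift along the tool's x, y, z in mm, then the turn, a rotation vector about the tool's x, y, z in degrees. In form: [tx, ty, tz, wx, wy, wz, tx, ty, tz, wx, wy, wz, ...]. A call has 1 to 5 rows; each row shifts and turns the pose as measured when the row begins, along the tool's axes as they then stand; what a row does not reach is not made up. A row lasts 1/12 s, in which the tool goes at most 41.7 mm and 7.16 degrees, less where a joint would pass 70% of its speed; a pose out of reach is approached as far as the arm can. A call is refused whole if a number of a shift passes 41.7 or a number of a turn 7.16, either way. A call with a gripper value outside its range is refused whole. OPENING is the finger opening in mm, from 0 to 88.1, set as the call begins (- or left out, the last holds). The fingers move at their own pace and stop on an object; FORCE is the grip in N (left out, the last holds). Time passes only in rows, so rows that do not move let the fingers close. It gives the time, the measured TCP pose, the force and the opening at its end, in the units of the state.
- get_state(): the state, without advancing time (a new reading comes with each control period).
- snapshot(name): name is "scene" or "top"; returns a dict with "color" (400x640x3 uint8, red, green, blue), "intrinsics" (3x3 intrinsics, pixels), "dist_coeffs" ([k1, k2, p1, p2, k3] as OpenCV has them; the pictures are not rectified), "extrinsics" (4x4, takes a point from world to camera coordinates). Camera axes: x right, y down, z forward; pixel columns grow to the right and rows downward; lengths in m; the calibration is good to about 2 mm. A picture is of the moment at which its call begins. There is no depth.
- finish_job(): hands the job in, once; it reports no verdict.
Trained networks look in the newest picture that a camera, given by its name, has taken for a name from the list of things; names that differ only in an ending like _2 or _b are one class to them, and where a whole thing is asked for, a point or a joint stands for the part that bears it (a point fixed in the world has none). Each returns a list of dicts, best first, with "score" (0 to 1); they miss things now and then, are a little off and sometimes report something else, mostly with a low value. They report only what shows in the picture. A call takes as long as a camera call. They do not tell look-alikes from the thing itself.
- find_in(thing, camera): "xy" ([column, row] in pixels, amid what is visible of it).
The state is a dict: "clock": time; "q": joint angles; "qd": joint speeds; "joint_torque": joint torques, N m; "tool_pos": TCP position; "eef_rot": TCP orientation; "contact_force": force on the tool from outside, world axes, zero at the start; "moment": the same for the moment, N m; "opening": opening from 0.0 (shut) to 1.0 (fully open).
Only numpy, scipy, OpenCV 4.12 (cv2) and the standard library are available. Lean on these libraries where they do the work, as an engineer would, in place of code of your own. Each camera call takes 0.05 s, during which the arm holds its last target.

### The job

Ready the opened stirrer drive for its new snap ring: first turn the run counter's reset knob anticlockwise, fully back to its zero stop. Then take the blue-handled snap ring pliers, squeeze the handles fully so that the ring opens, lift them off their rest, bring the ring over the end of the axle stub and slide it down, level and centred, without forcing it, until it is level with the dark groove. Finish while still holding the pliers there, squeezed and still, with the ring spread around the groove and nothing else carrying it; do not shift the other things on the bench.

Things in the scene. Friction and masses are not known exactly. Their poses are not given: they have to be found in the camera images.
- drive: White stirrer drive box, fixed to the bench, 180 (x) x 290 (y) x 70 mm high, any small yaw. Origin: centre of its underside; z up. On its top at (0, 60) mm: a hub disc 84 mm across reaching 84 mm above the bench, and on it the upright steel axle stub, 30 mm diameter, end 128 mm above the bench (last 4 mm chamfered to 23 mm). At (0, -85) mm: the reset knob.
- axle_top (a point): Centre of the axle stub's top end, 128 mm above the bench. Axes as the drive's.
- groove (a point): Point on the axle stub's axis at mid height of the dark groove, 106 mm above the bench, 22 mm below the stub's end. The groove is 10 mm high (101 to 111 mm) and 25 mm in diameter. Axes as the drive's.
- counter_knob_grip (a point): On the reset knob's vertical axis at the height to grip (107 mm above the bench). Black knob: bar grip 42 mm long, 14 mm thick, 82 to 114 mm above the bench, on a 44 mm disc. This point turns with the knob: x axis along the bar, z up. A white line on the bar's top marks its pointing end (-x).
- counter_knob (a joint): Reset knob angle in rad: 0 at the zero stop (white line at the long red tick, bar along the drive's x axis), growing as the knob turns clockwise seen from above; up to 1.6. Turn it anticlockwise to get to 0; it cannot go below 0. It stays where it is left (friction about 0.04 N m).
- rest: Black pliers rest, fixed to the bench: base plate 165 x 100 x 8 mm with two grey supports 45 mm high (30 mm wide post under the pivot, 92 mm wide bar under the handle ends). Origin on the bench under the post; x points as the pliers lie.
- pliers: Snap ring pliers, 190 mm long, about 0.15 to 0.2 kg, loose, lying level on the rest, blue handles towards the robot, tips and ring away from it. Origin: underside of the pivot boss (45 mm above the bench on the rest); x towards the tips, z up. Handles: two bars 18 mm tall (z 0 to 18 mm), 10 mm thick, at y+ and y-, from x = -20 to -105 mm; the rest's bar is under x = -90 to -102 mm.
- pliers_grip (a point): Where to grip: midway between the handles at their mid height, 55 mm behind the pivot, one finger outside each handle, closing along the pliers' y. Axes as the pliers'. 54 mm above the bench on the rest, 37 mm free depth under the handles there. Over their outsides the handles measure about 60 mm here when free, 38 mm (and parallel) when fully squeezed.
- ring_mid (a point): Centre of the spread ring's opening at mid thickness, fixed in the pliers' frame: 62 mm ahead of the pivot, 23 mm below and 117 mm ahead of pliers_grip. Axes as the pliers'. The brass-coloured ring, 4 mm thick, hangs level on the tips and cannot come off. Opening 28 mm when free (too small for the axle), 35 mm when squeezed to the stop (2.5 mm to spare all round); 48 mm outside.
- jaw (a joint): How far the pliers are squeezed, rad: 0 free (ring closed), 0.20 at their firm stop (ring fully spread). A spring opens them: squeezing takes about 3 N at first, 8 N near the stop; 20 to 30 N of grip holds them there firmly.
- bottle: Bystander: amber bottle, 50 mm diameter, 100 mm tall, beyond the drive or rest. Origin at its underside.
- beaker: Bystander: glass beaker, 60 mm diameter, 75 mm tall. Origin at its underside.
- jar: Bystander: jar with orange band, 58 mm diameter, 65 mm tall. Origin at its underside.
- syringe: Bystander: syringe, 150 mm long, 22 mm thick, lying near the robot. Origin under the barrel's middle.
- screwdriver: Bystander: yellow screwdriver, 170 mm long, lying at the left. Origin under its middle.
- wrench: Bystander: steel wrench, 150 mm long, lying at the right. Origin under its middle.
- dish: Bystander: white dish, 84 mm diameter, 22 mm high, near the robot. Origin at its underside.
Things that resemble listed ones, but are neither listed nor needed, are in the scene too. What is shaped like the pliers but purple is not meant.

How it is judged:
On the way, in this order (a step that is already met when the one before it is completed fails the run):
1. the reset knob is back at its zero stop (value of joint counter_knob below 0.07 rad), for 0.1 s.
2. the pliers are squeezed by the gripper and lifted clear of the rest, ring spread (value of joint jaw above 0.15 rad and z of pliers in the frame of rest above 0.055 m and contact force between the fingers and pliers above 2 N and contact force between pliers and rest below 0.1 N), for 0.1 s.
3. the spread ring is over the end of the axle stub (value of joint jaw above 0.15 rad and horizontal distance between ring_mid and axle_top below 0.008 m and z of ring_mid in the frame of axle_top above -0.002 m).
At the end, for the whole second after the job is handed in: Knob within 0.07 rad of zero; gripper holding the pliers squeezed (jaw over 0.15 rad), still, tilt under 0.12 rad, ring centre within 4 mm of the axle's axis and of the groove's mid height, under 3 N on the drive, off the rest (value of joint counter_knob below 0.07 rad and value of joint jaw above 0.15 rad and horizontal distance between ring_mid and groove below 0.004 m and z of ring_mid in the frame of groove between -0.004 and 0.004 m and angle between the z axis of pliers and the z axis of drive, either way round below 0.12 rad and contact force between the fingers and pliers above 2 N and contact force between pliers and drive below 3 N and contact force between pliers and rest below 0.1 N and linear speed of pliers below 0.02 m/s); the arm keeps its last pose, push and grip.
It fails at once if the ring or pliers are forced against the drive (over 30 N) (contact force between pliers and drive above 30 N).
It fails at once if a bystander is shifted by more than 30 mm (distance of any of bottle, beaker, jar, syringe, screwdriver, wrench, dish from where it was at the start of the episode above 0.03 m).
It also fails if it takes over 64 s, if anything falls off the work surface, if the arm or the gripper's body presses on something with over 40 N, if the wrist force passes 120 N, or if a joint passes its speed limit or range.

## Working session

There is one attempt and no reset: what is moved stays moved. The work goes in short steps, Python scripts to look and compute and a shell command to move; the robot and the scene stay as the last step left them, time stands still between calls to the robot, and variables do not carry over. Pictures are saved under pics/ and viewed, and the job is handed in when it is done.

```bash
mkdir -p pics; ls; python3 - <<'E'
from plant import *
import cv2
s=get_state();print({k:s[k] for k in ("clock","tool_pos","eef_rot","opening","contact_force")})
for n in ("scene","top"):
    d=snapshot(n);cv2.imwrite(f"pics/{n}0.png",d["color"][:,:,::-1])
    print(n,d["intrinsics"],d["dist_coeffs"],d["extrinsics"])
    for t in ("drive","axle_top","groove","counter_knob_grip","rest","pliers","pliers_grip","ring_mid"):
        print(t,[(r["xy"],r["score"]) for r in find_in(t,n)][:4])
E
```

```text
pics
{'clock': 0.0, 'tool_pos': array([ 0.22673152, -0.5817711 ,  0.23791999]), 'eef_rot': array([ 9.82767302e-01,  1.84844899e-01, -2.47864794e-04, -8.55277325e-04]), 'opening': 0.9984816448476956, 'contact_force': array([0.22500847, 0.27720073, 1.03135465])}
scene [[425.08309669   0.         313.72131711]
 [  0.         425.08309669 197.96870816]
 [  0.           0.           1.        ]] [-0.04455586  0.          0.          0.          0.        ] [[ 0.40042277  0.91630974  0.00616897 -0.20502587]
 [ 0.76837885 -0.33209448 -0.54708976 -0.38493184]
 [-0.499255    0.22380731 -0.83705122  1.83124482]
 [ 0.          0.          0.          1.        ]]
drive [([343.0, 203.8], 0.97), ([192.4, 267.9], 0.28)]
axle_top []
groove [([345.3, 202.2], 0.62)]
counter_knob_grip [([329.6, 209.1], 0.66), ([252.6, 223.5], 0.5)]
rest [([248.6, 229.8], 0.77)]
pliers [([173.2, 208.7], 0.74), ([250.7, 226.7], 0.53), ([277.5, 174.6], 0.49)]
pliers_grip [([174.0, 208.7], 0.89), ([253.5, 220.2], 0.73)]
ring_mid [([178.9, 207.8], 0.83), ([250.1, 227.0], 0.68)]
top [[376.15310542   0.         314.6278478 ]
 [  0.         376.15310542 199.94266427]
 [  0.           0.           1.        ]] [-0.03656968  0.          0.          0.          0.        ] [[ 0.00872048 -0.99984696  0.01516591 -0.03084525]
 [-0.98912316 -0.01085196 -0.14668883  0.58208334]
 [ 0.14683096 -0.01372176 -0.98906642  1.09410536]
 [ 0.          0.          0.          1.        ]]
drive [([276.4, 196.0], 0.55)]
axle_top [([273.9, 195.4], 0.7), ([404.2, 154.8], 0.24)]
groove [([275.9, 195.3], 0.75)]
counter_knob_grip []
rest [([391.7, 223.1], 0.83), ([305.4, 186.8], 0.21)]
pliers [([460.7, 272.1], 0.8), ([394.3, 210.5], 0.66)]
pliers_grip [([392.5, 209.1], 0.81), ([464.6, 267.4], 0.65), ([334.2, 267.8], 0.39)]
ring_mid [([457.8, 275.0], 0.84), ([395.6, 215.4], 0.75), ([402.7, 154.9], 0.44)]
```

```bash
python3 - <<'E'
import cv2
a=cv2.imread("pics/top0.png");cv2.imwrite("pics/top0c.png",cv2.resize(a[110:310,200:500],None,fx=2.66,fy=2.66,interpolation=cv2.INTER_CUBIC))
E
```

```text
(no output)
```

View pics/top0.png

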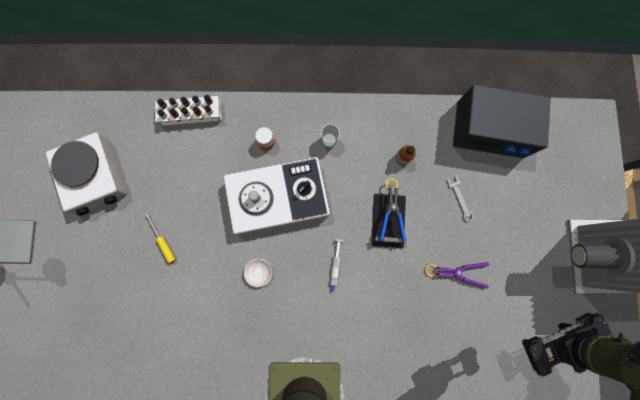

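View pics/scene0.png

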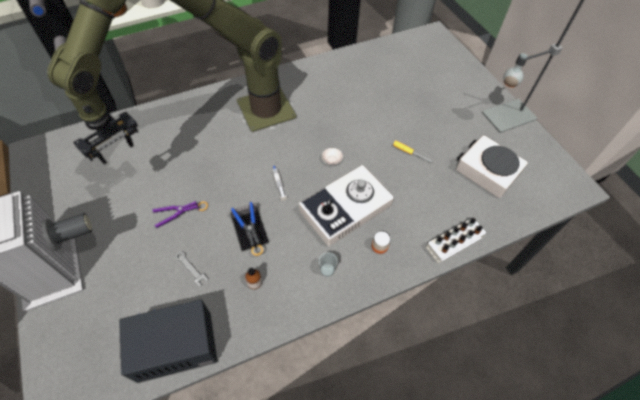

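View pics/top0c.png

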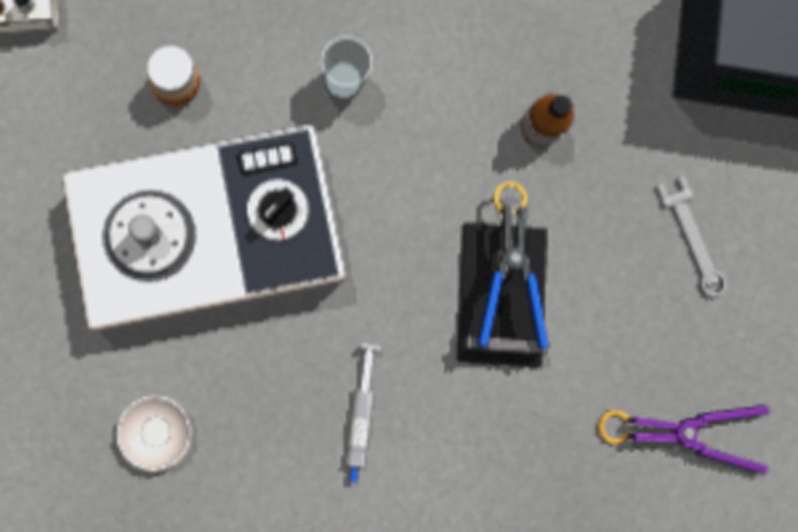

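The pliers candidates in the top view are blue at (393,210) on the black rest and purple at (460,272) lying loose. The blue pair fits the description: blue handles, on the rest, ring pointing away from the robot. The drive is at (276,196). Next I'll confirm with enlarged crops and pick features to measure.

```bash
python3 - <<'E'
import cv2
a=cv2.imread("pics/top0.png");b=cv2.imread("pics/scene0.png")
def crop(im,x0,y0,w,h,f,n):
    c=cv2.resize(im[y0:y0+h,x0:x0+w],None,fx=f,fy=f,interpolation=cv2.INTER_CUBIC)
    for i in range(0,w,10):
        cv2.line(c,(i*f,0),(i*f,6),(0,255,0),1); 
        if i%20==0: cv2.putText(c,str(x0+i),(i*f,16),0,.35,(0,255,0),1)
    for i in range(0,h,10):
        cv2.line(c,(0,i*f),(6,i*f),(0,255,0),1); 
        if i%20==0: cv2.putText(c,str(y0+i),(8,i*f+4),0,.35,(0,255,0),1)
    cv2.imwrite(n,c)
crop(a,218,150,120,95,6,"pics/c1.png")
crop(a,365,170,50,85,7,"pics/c2.png")
crop(b,290,155,110,95,7,"pics/c3.png")
crop(b,220,190,60,75,8,"pics/c4.png")
E
```

```text
(no output)
```

View pics/c1.png

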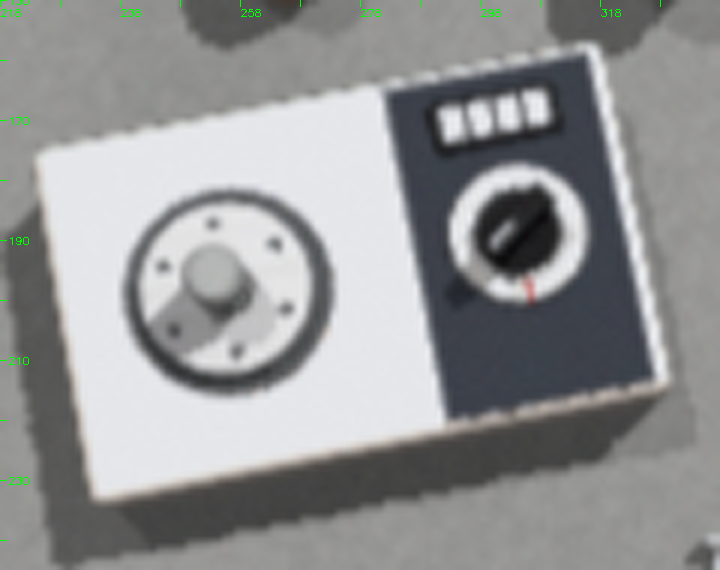

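View pics/c2.png

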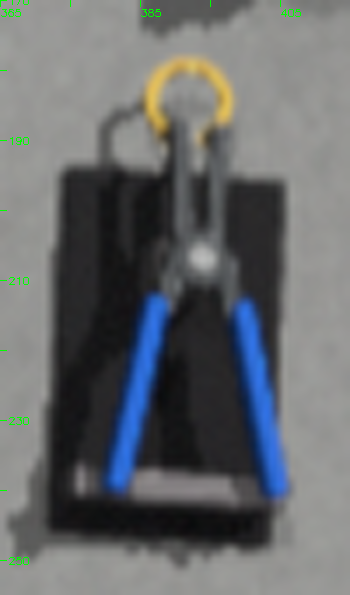

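View pics/c3.png

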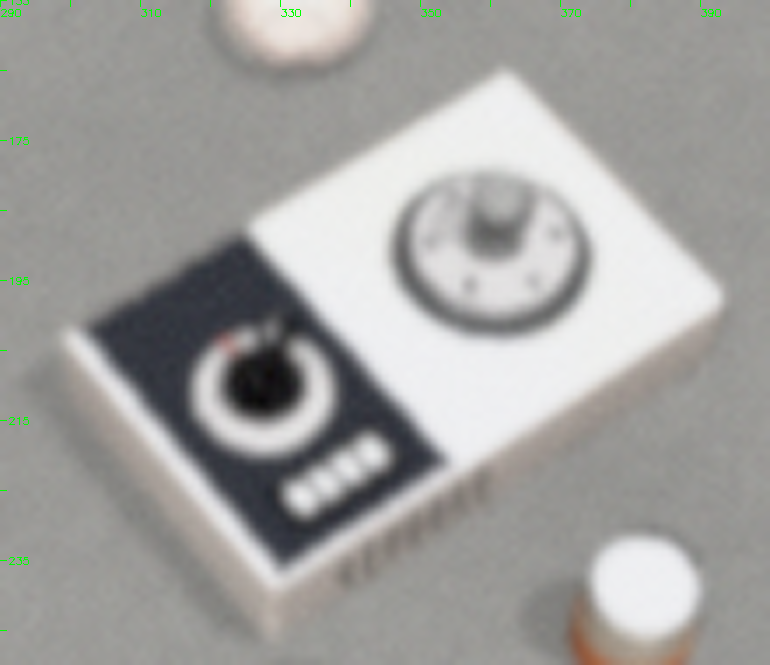

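View pics/c4.png

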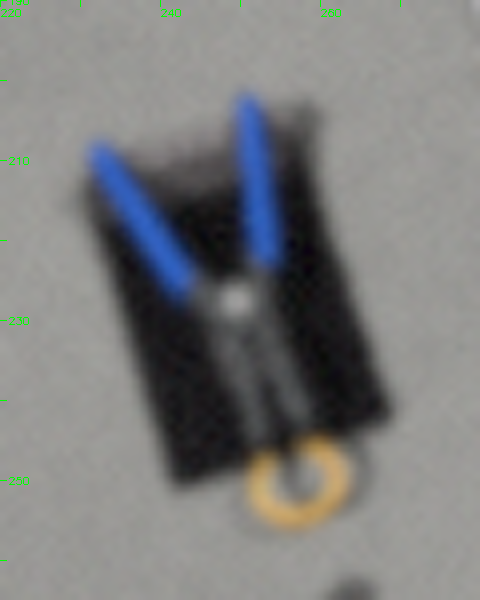

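```bash
cat > h.py <<'E'
import numpy as np, cv2
from scipy.optimize import least_squares
from plant import *
C={}
def cam(n):
    if n not in C:
        d=snapshot(n); C[n]=d
    return C[n]
K={"top":(np.array([[376.15310542,0,314.6278478],[0,376.15310542,199.94266427],[0,0,1]]),np.array([-0.03656968,0,0,0,0]),
 np.array([[0.00872048,-0.99984696,0.01516591,-0.03084525],[-0.98912316,-0.01085196,-0.14668883,0.58208334],[0.14683096,-0.01372176,-0.98906642,1.09410536]])),
"scene":(np.array([[425.08309669,0,313.72131711],[0,425.08309669,197.96870816],[0,0,1]]),np.array([-0.04455586,0,0,0,0]),
 np.array([[0.40042277,0.91630974,0.00616897,-0.20502587],[0.76837885,-0.33209448,-0.54708976,-0.38493184],[-0.499255,0.22380731,-0.83705122,1.83124482]]))}
def proj(n,P):
    k,d,E=K[n]; r=cv2.Rodrigues(E[:,:3])[0]
    return cv2.projectPoints(np.asarray(P,float).reshape(-1,1,3),r,E[:,3],k,d)[0].reshape(-1,2)
def ray(n,uv,z):
    k,d,E=K[n]
    p=cv2.undistortPoints(np.asarray(uv,float).reshape(-1,1,2),k,d).reshape(-1,2)
    R=E[:,:3];c=-R.T@E[:,3]
    v=np.c_[p,np.ones(len(p))]@R
    return c+v*((np.asarray(z)-c[2])/v[:,2])[:,None]
def uc(q,f,x0,y0): return (np.asarray(q,float)+.5)/f-.5+np.array([x0,y0])
def place(pose,L):
    x,y,t=pose;L=np.asarray(L,float)
    return np.c_[x+L[:,0]*np.cos(t)-L[:,1]*np.sin(t),y+L[:,0]*np.sin(t)+L[:,1]*np.cos(t),L[:,2]]
def fit(obs,p0):  # obs: list (cam, uv Nx2, L Nx3)
    f=lambda p:np.concatenate([(proj(n,place(p,L))-uv).ravel() for n,uv,L in obs])
    r=least_squares(f,p0); return r.x,r.fun.reshape(-1,2)
E
python3 - <<'E'
from h import *
for n in K:
    E=K[n][2];print(n,"cam pos",-E[:,:3].T@E[:,3])
top=uc([(38,153),(598,45),(666,380),(95,500)],6,218,150)
L=np.array([(.09,.145,.07),(.09,-.145,.07),(-.09,-.145,.07),(-.09,.145,.07)])
sc=uc([(722,297),(277,585),(68,333),(508,68)],7,290,155)
np.set_printoptions(precision=4,suppress=True)
for o in ([("top",top,L)],[("scene",sc,L)],[("top",top,L),("scene",sc,L)]):
    p,r=fit(o,[.55,.1,.15]);print(p,r.tolist())
ax=place(p,[(0,.06,.128),(0,.06,.084),(0,-.085,.114),(0,-.085,.082)])
print(ax); print(proj("top",ax),proj("scene",ax))
print("axle top",ray("top",uc([(215,271)],6,218,150),[.128]),ray("scene",uc([(503,200)],7,290,155),[.128]))
print("hub",ray("top",uc([(229,292)],6,218,150),[.084]),ray("scene",uc([(492,250)],7,290,155),[.084]))
print("pliers ring",ray("top",uc([(189,98)],7,365,170),[.045]),ray("scene",uc([(299,482)],8,220,190),[.045]))
print("pivot",ray("top",uc([(202,257)],7,365,170),[.063]),ray("scene",uc([(237,300)],8,220,190),[.063]))
h=ray("top",uc([(158,300),(118,485),(243,305),(275,490)],7,365,170),[.063]*4);print("handles",h)
h=ray("scene",uc([(265,262),(247,100),(180,290),(100,148)],8,220,190),[.063]*4);print("handles",h)
E
```

```text
top cam pos [ 0.41537256 -0.00951073  1.16799579]
scene cam pos [ 1.29212864 -0.34981251  1.32351824]
[0.5947 0.0898 0.2102] [[-1.4582460958106083, -0.7536975152795549], [0.6020064998247108, -1.4009185942417446], [1.6068771610338217, 1.155339371368342], [-0.7459010221185451, 0.8119218872864735]]
[0.5949 0.0891 0.2124] [[1.6278030589458012, -0.4296514581945985], [-0.2780079556021633, 0.8892255188949321], [-1.2757145553237592, -0.2989513461938884], [-0.03304649278140914, -0.5548435145801136]]
[0.5947 0.0895 0.2111] [[-1.3875946792738034, -0.7269521684543463], [0.6565352788235259, -1.4524816959665543], [1.713259445846461, 1.0908422348246063], [-0.6215869840837911, 0.8295196886534484], [1.7213977126857003, -0.4515422941739189], [-0.24622529370901702, 0.7786169179645697], [-1.1836566179931651, -0.4321444660348277], [0.10776083740711329, -0.6044922521650733]]
[[0.5822 0.1482 0.128 ]
 [0.5822 0.1482 0.084 ]
 [0.6126 0.0064 0.114 ]
 [0.6126 0.0064 0.082 ]]
[[253.1352 194.8853]
 [255.3468 197.3022]
 [304.0369 185.6881]
 [304.1751 187.6979]] [[361.4141 181.5059]
 [360.1725 188.7103]
 [327.622  204.2787]
 [327.3088 209.2657]]
axle top [[0.5826 0.1474 0.128 ]] [[0.5884 0.1451 0.128 ]]
hub [[0.5794 0.1469 0.084 ]] [[0.5877 0.1441 0.084 ]]
pliers ring [[ 0.6352 -0.2595  0.045 ]] [[ 0.6435 -0.2641  0.045 ]]
pivot [[ 0.5629 -0.2596  0.063 ]] [[ 0.5615 -0.2609  0.063 ]]
handles [[ 0.5443 -0.2404  0.063 ]
 [ 0.466  -0.2221  0.063 ]
 [ 0.5425 -0.2767  0.063 ]
 [ 0.4644 -0.2884  0.063 ]]
handles [[ 0.5486 -0.2439  0.063 ]
 [ 0.4677 -0.2242  0.063 ]
 [ 0.5473 -0.2816  0.063 ]
 [ 0.4658 -0.2912  0.063 ]]
```

The crops confirm the blue pliers on the black rest: pivot at (394,207), ring at about (392,184). The knob line points lower-left at about (300,191), clockwise of the red tick at (306,198). Now I'll check the fit with an overlay and measure the knob angle.

```bash
cat >> h.py <<'E'
def crop(im,x0,y0,w,h,f,n,polys=()):
    c=cv2.resize(im[y0:y0+h,x0:x0+w],None,fx=f,fy=f,interpolation=cv2.INTER_CUBIC)
    for P,col,closed in polys:
        q=((np.asarray(P)-[x0,y0]+.5)*f-.5).round().astype(np.int32)
        cv2.polylines(c,[q.reshape(-1,1,2)],closed,col,1)
    for i in range(0,w,10): cv2.line(c,(i*f,0),(i*f,6),(0,255,0),1)
    for i in range(0,h,10): cv2.line(c,(0,i*f),(6,i*f),(0,255,0),1)
    cv2.imwrite(n,c)
def circ(c,z,r,N=60):
    t=np.linspace(0,2*np.pi,N,endpoint=False)
    return np.c_[c[0]+r*np.cos(t),c[1]+r*np.sin(t),np.full(N,z)]
E
python3 - <<'E'
from h import *
p=[.5947,.0895,.2111]
for n,b,f in (("top",(218,150,120,95),6),("scene",(290,155,110,95),7)):
    im=cv2.imread(f"pics/{n}0.png")
    a=place(p,[(0,.06,0),(0,-.085,0)])
    g=(0,200,0);r=(0,0,255)
    P=[(proj(n,circ(a[0],.128,.0115)),r,True),(proj(n,circ(a[0],.084,.042)),g,True),(proj(n,circ(a[0],.07,.042)),g,True),(proj(n,circ(a[1],.082,.022)),r,True),
       (proj(n,place(p,[(.09,.145,.07),(.09,-.145,.07),(-.09,-.145,.07),(-.09,.145,.07)])),(255,0,0),True)]
    crop(im,*b,f,f"pics/ov_{n}.png",P)
crop(cv2.imread("pics/top0.png"),288,170,32,35,16,"pics/kn.png",[(proj("top",place(p,[(-.021,-.085,.114),(.021,-.085,.114)])),(0,255,0),False)])
E
```

```text
(no output)
```

View pics/ov_top.png

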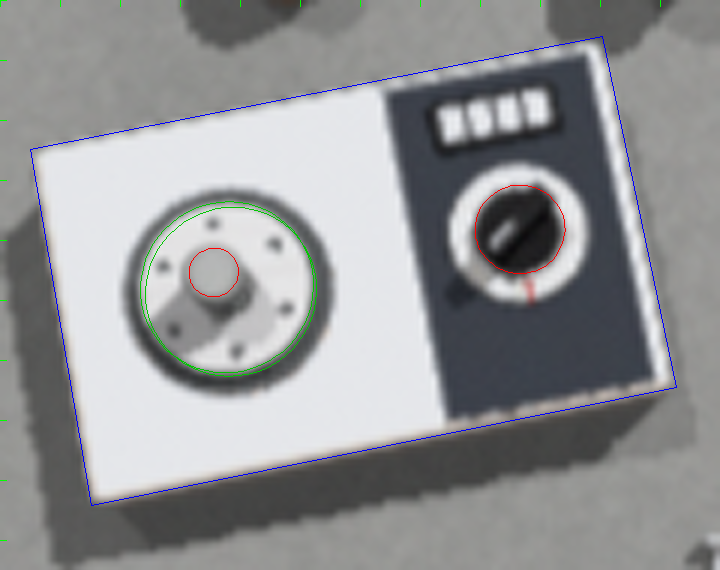

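View pics/ov_scene.png

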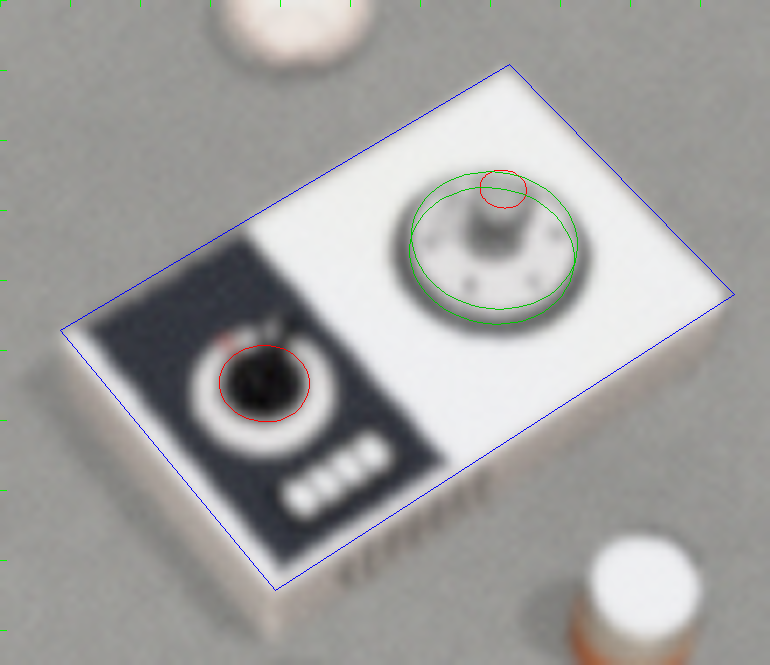

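View pics/kn.png

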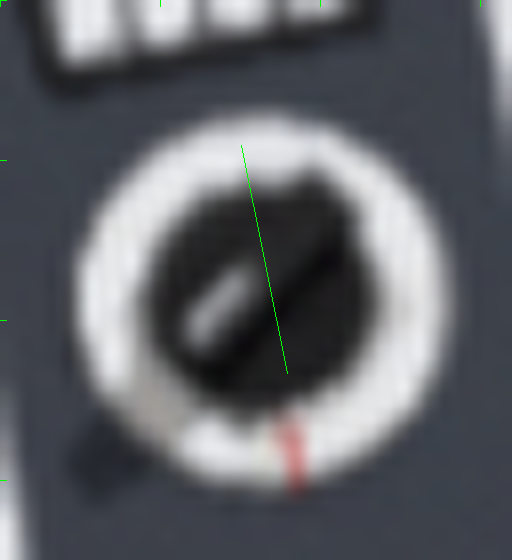

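```bash
cat >> h.py <<'E'
from scipy.spatial.transform import Rotation as R_
def Tgt(yaw): # tool down, tool x at yaw (deg)
    return R_.from_matrix(np.array([[np.cos(np.radians(yaw)),np.sin(np.radians(yaw)),0],[np.sin(np.radians(yaw)),-np.cos(np.radians(yaw)),0],[0,0,-1]]).astype(float))
def plan(pos,yaw,step=40,rot=7,n=5):
    s=get_state();p=np.array(s["tool_pos"]);q=R_.from_quat(s["eef_rot"]);t=Tgt(yaw)
    e=(q.inv()*t).as_rotvec(degrees=True)
    print("now",p.round(4),"remaining mm",((np.array(pos)-p)*1e3).round(1),"rot",e.round(1),"t",round(s["clock"],2),"F",np.round(s["contact_force"],1),"op",round(s["opening"]*88.1,1))
    for i in range(n):
        d=(np.array(pos)-p)*1e3;L=np.linalg.norm(d);d=d*min(1,step/max(L,1e-9))
        e=(q.inv()*t).as_rotvec(degrees=True);a=np.linalg.norm(e);e=e*min(1,rot/max(a,1e-9))
        print(q.inv().apply(d).round(1).tolist()+e.round(1).tolist())
        p=p+d/1e3;q=q*R_.from_rotvec(e,degrees=True)
E
python3 -c "
from h import *
plan([.6126,.0064,.22],-41)"
```

```text
now [ 0.2271 -0.5823  0.2388] remaining mm [385.5 588.7 -18.8] rot [ 0.  -0.  62.3] t 0.9 F [-0.4  0.7 -0.9] op 87.9
[32.6, -23.2, 1.1, 0.0, -0.0, 7.0]
[29.5, -27.0, 1.1, 0.0, -0.0, 7.0]
[26.0, -30.4, 1.1, 0.0, -0.0, 7.0]
[22.1, -33.3, 1.1, 0.0, -0.0, 7.0]
[17.9, -35.8, 1.1, 0.0, -0.0, 7.0]
```

```bash
python3 -m creep '[33,-23,0,0,0,7, 30,-27,0,0,0,7, 26,-30,0,0,0,7, 22,-33,0,0,0,7, 18,-36,0,0,0,7]' 88 20; python3 -c "
from h import *
plan([.6126,.0064,.22],-41)"
```

```text
clock: 1.32
tool_pos: [0.3322, -0.4218, 0.2372]
eef_rot: [0.992, -0.129, -0.0, 0.004]
contact_force: [1.0, 0.1, 0.2]
opening: 1.001
now [ 0.3322 -0.4218  0.2372] remaining mm [280.4 428.2 -17.2] rot [ 0.5 -0.1 26.2] t 1.32 F [1.  0.1 0.2] op 88.2
[12.7, -37.9, 1.0, 0.1, -0.0, 7.0]
[7.9, -39.2, 1.1, 0.1, -0.0, 7.0]
[3.1, -39.9, 1.2, 0.1, -0.0, 7.0]
[-1.8, -39.9, 1.3, 0.1, -0.0, 5.2]
[-5.4, -39.6, 1.3, -0.0, 0.0, -0.0]
```

```bash
python3 -m creep '[13,-38,1,0,0,7, 8,-39,1,0,0,7, 3,-40,1,0,0,7, -2,-40,1,0,0,5, -5,-40,1,0,0,0]' ; python3 -c "
from h import *
plan([.6126,.0064,.22],-41)"
```

```text
clock: 1.73
tool_pos: [0.4473, -0.2479, 0.2317]
eef_rot: [0.934, -0.356, 0.003, 0.005]
contact_force: [0.4, 0.0, 0.3]
opening: 1.002
now [ 0.4473 -0.2479  0.2317] remaining mm [165.3 254.3 -11.7] rot [ 0.4 -0.5 -0.8] t 1.73 F [0.4 0.  0.3] op 88.2
[-6.1, -39.5, 1.2, 0.4, -0.5, -0.8]
[-5.5, -39.6, 1.5, 0.0, -0.0, 0.0]
[-5.5, -39.6, 1.5, -0.0, -0.0, 0.0]
[-5.5, -39.6, 1.5, -0.0, 0.0, 0.0]
[-5.5, -39.6, 1.5, 0.0, -0.0, 0.0]
```

```bash
python3 -m creep '[-6,-40,1,0.4,-0.5,-0.8, -6,-40,1,0,0,0, -6,-40,1,0,0,0, -6,-40,1,0,0,0, -6,-40,1,0,0,0]' ; python3 -c "
from h import *
plan([.6126,.0064,.2],-41,30)"
```

```text
clock: 2.15
tool_pos: [0.5585, -0.0715, 0.2274]
eef_rot: [0.937, -0.349, 0.001, -0.001]
contact_force: [0.2, -0.3, -0.2]
opening: 0.998
now [ 0.5585 -0.0715  0.2274] remaining mm [ 54.1  77.9 -27.4] rot [-0.1 -0.1  0.2] t 2.15 F [ 0.2 -0.3 -0.2] op 87.9
[-3.1, -28.6, 8.4, -0.1, -0.1, 0.2]
[-3.1, -28.7, 8.3, 0.0, 0.0, 0.0]
[-3.1, -28.7, 8.3, 0.0, 0.0, 0.0]
[-0.9, -8.4, 2.4, 0.0, 0.0, 0.0]
[0.0, 0.0, 0.0, 0.0, 0.0, 0.0]
```

```bash
python3 -m creep '[-3,-29,8,0,0,0, -3,-29,8,0,0,0, -3,-29,8,0,0,0, -1,-8,3,0,0,0, 0,0,0,0,0,0]' ; python3 -c "
from h import *
plan([.6126,.0064,.088],-41,25)"
```

```text
clock: 2.57
tool_pos: [0.6202, 0.0261, 0.1996]
eef_rot: [0.94, -0.34, 0.002, -0.005]
contact_force: [-1.3, -0.5, -0.3]
opening: 0.997
now [0.6202 0.0261 0.1996] remaining mm [  -7.6  -19.7 -111.6] rot [-0.7 -0.   1.2] t 2.57 F [-1.3 -0.5 -0.3] op 87.8
[1.5, 4.7, 24.5, -0.7, -0.0, 1.2]
[1.6, 4.4, 24.6, 0.0, 0.0, -0.0]
[1.6, 4.4, 24.6, -0.0, 0.0, 0.0]
[1.6, 4.4, 24.6, 0.0, -0.0, 0.0]
[0.9, 2.4, 13.3, -0.0, 0.0, 0.0]
```

```bash
python3 -m creep '[7,19,20,-0.5,0,1, 0,0,20,0,0,0, 0,0,0,0,0,0]' ; python3 -c "
from h import *
plan([.6126,.0064,.088],-41,15)"
```

```text
clock: 2.82
tool_pos: [0.6137, 0.006, 0.1597]
eef_rot: [0.938, -0.348, 0.002, -0.001]
contact_force: [0.7, 0.8, -0.5]
opening: 1.0
now [0.6137 0.006  0.1597] remaining mm [ -1.1   0.4 -71.7] rot [-0.2 -0.2  0.3] t 2.82 F [ 0.7  0.8 -0.5] op 88.1
[-0.3, 0.2, 15.0, -0.2, -0.2, 0.3]
[-0.2, 0.1, 15.0, 0.0, -0.0, 0.0]
[-0.2, 0.1, 15.0, 0.0, 0.0, 0.0]
[-0.2, 0.1, 15.0, 0.0, 0.0, 0.0]
[-0.2, 0.1, 11.8, 0.0, 0.0, 0.0]
```

```bash
python3 -m creep '[0,0,16,0,0,0, 0,0,16,0,0,0, 0,0,16,0,0,0, 0,0,12,0,0,0, 0,0,0,0,0,0]' ; python3 -c "
from h import *
plan([.6126,.0064,.088],-41,15,n=2)"
```

```text
clock: 3.23
tool_pos: [0.6136, -0.003, 0.1031]
eef_rot: [0.936, -0.352, 0.004, 0.0]
contact_force: [-0.6, 0.6, -0.6]
opening: 1.001
now [ 0.6136 -0.003   0.1031] remaining mm [ -1.    9.4 -15.1] rot [-0.2 -0.5 -0.2] t 3.23 F [-0.6  0.6 -0.6] op 88.2
[-5.9, -5.4, 12.7, -0.2, -0.5, -0.2]
[-1.1, -1.0, 2.4, -0.0, 0.0, 0.0]
```

```bash
python3 -m creep '[-6,-6,8,0,-0.5,0, 0,0,6,0,0,0, 0,0,0,0,0,0]' ; python3 -c "
from h import *
plan([.6126,.0064,.088],-41,15,n=2)
im=snapshot('top')['color'][:,:,::-1];crop(im,270,160,70,60,9,'pics/k2.png')"
```

```text
clock: 3.48
tool_pos: [0.614, 0.0042, 0.0905]
eef_rot: [0.935, -0.353, 0.001, -0.002]
contact_force: [-0.1, 0.2, 0.9]
opening: 1.001
now [0.614  0.0042 0.0905] remaining mm [-1.4  2.2 -2.5] rot [-0.2 -0.1 -0.4] t 3.48 F [-0.1  0.2  0.9] op 88.2
[-2.5, -0.7, 2.5, -0.2, -0.1, -0.4]
[0.0, 0.0, 0.0, 0.0, 0.0, 0.0]
```

View pics/k2.png

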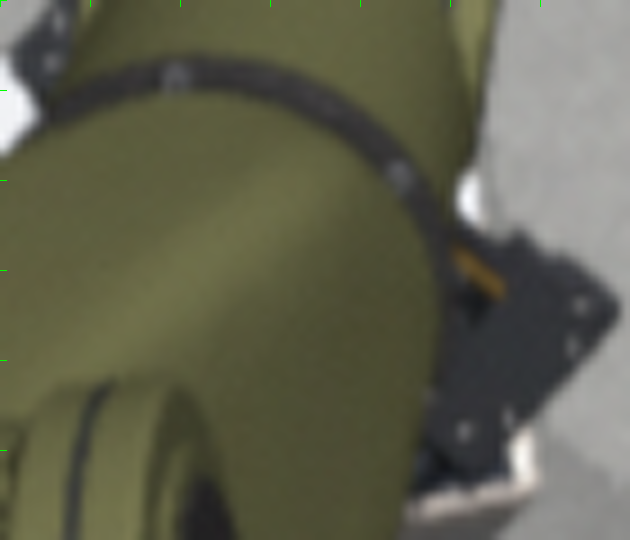

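The top view is blocked by the arm. The pose fits the measured knob, so I'll close on the bar.

```bash
python3 -m creep '[-2,-1,2,0,0,0, 0,0,0,0,0,0, 0,0,0,0,0,0, 0,0,0,0,0,0, 0,0,0,0,0,0]' 0 15 ; python3 -m creep '[0,0,0,0,0,0, 0,0,0,0,0,0, 0,0,0,0,0,0]' ;python3 -c "
from h import *
plan([.6126,.0064,.088],-41,15,n=2);print(get_state()['moment'])
im=snapshot('scene')['color'][:,:,::-1];crop(im,270,130,120,110,6,'pics/k3.png')"
```

```text
clock: 3.95
tool_pos: [0.6147, 0.0076, 0.0906]
eef_rot: [0.936, -0.353, 0.003, -0.003]
contact_force: [-0.2, -0.5, 0.2]
opening: 0.641
clock: 4.2
tool_pos: [0.6149, 0.0075, 0.091]
eef_rot: [0.936, -0.353, 0.003, -0.003]
contact_force: [-0.1, 0.3, 0.4]
opening: 0.416
now [0.6149 0.0075 0.091 ] remaining mm [-2.3 -1.1 -3. ] rot [-0.4 -0.2 -0.3] t 4.2 F [-0.1  0.3  0.4] op 36.7
[-1.0, 2.4, 3.0, -0.4, -0.2, -0.3]
[0.0, 0.0, 0.0, -0.0, 0.0, 0.0]
[ 0.08154604 -0.00639518 -0.03786548]
```

View pics/k3.png

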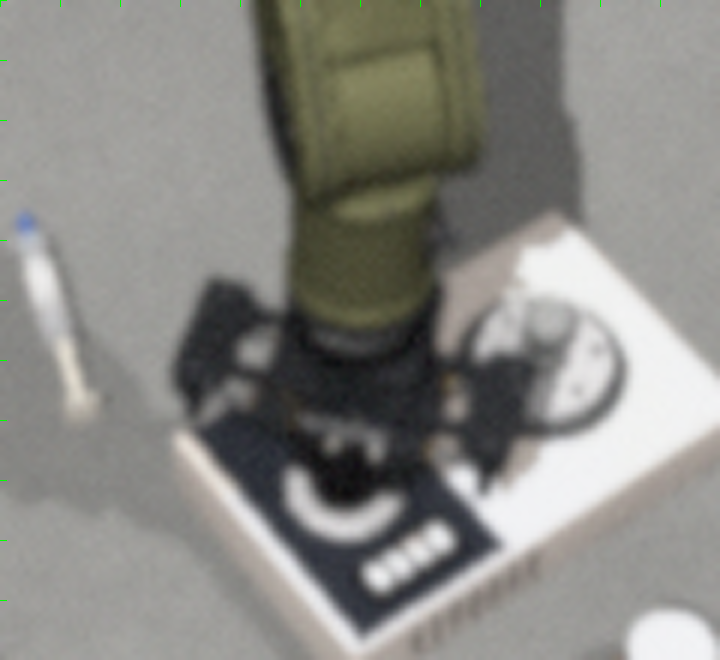

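```bash
python3 -m creep '[-1,2,3,0,0,0, 0,0,0,0,0,0, 0,0,0,0,0,0, 0,0,0,0,0,0]' ; python3 -c "
from h import *
plan([.6126,.0064,.088],-41,15,n=2);print(get_state()['moment'])"
```

```text
clock: 4.58
tool_pos: [0.613, 0.0067, 0.0878]
eef_rot: [0.936, -0.353, 0.004, -0.003]
contact_force: [-0.7, -0.1, 0.0]
opening: 0.158
now [0.613  0.0067 0.0878] remaining mm [-0.4 -0.3  0.2] rot [-0.5 -0.3 -0.3] t 4.58 F [-0.7 -0.1  0. ] op 13.9
[-0.1, 0.4, -0.2, -0.5, -0.3, -0.3]
[0.0, 0.0, 0.0, -0.0, 0.0, -0.0]
[0.03516244 0.18839768 0.00477845]
```

Opening is 13.9 mm, so the 14 mm bar is gripped. Now I'll turn it anticlockwise, which is negative about the tool z.

```bash
python3 -m creep '[0,0,0,0,0,-6, 0,0,0,0,0,-6, 0,0,0,0,0,-6, 0,0,0,0,0,-6, 0,0,0,0,0,-6]' - 25; python3 -c "
from h import *
plan([.613,.0066,.088],12.1,15,n=2);print(get_state()['moment'])"
```

```text
clock: 5.0
tool_pos: [0.613, 0.0068, 0.0878]
eef_rot: [0.996, -0.088, 0.004, -0.001]
contact_force: [0.7, 0.7, -0.8]
opening: 0.157
now [0.613  0.0068 0.0878] remaining mm [-0.  -0.2  0.2] rot [ -0.1  -0.5 -22.2] t 5.0 F [ 0.7  0.7 -0.8] op 13.8
[0.0, 0.2, -0.2, -0.0, -0.2, -7.0]
[0.0, 0.0, 0.0, -0.0, -0.2, -7.0]
[ 0.13123175  0.06738188 -0.08927329]
```

```bash
python3 -m creep '[0,0,0,0,0,-6, 0,0,0,0,0,-6, 0,0,0,0,0,-6, 0,0,0,0,0,-2, 0,0,0,0,0,0]' ; python3 -c "
from h import *
plan([.613,.0066,.088],12.1,15,n=2);print(get_state()['moment'])"; python3 -m creep '[0,0,0,0,0,-3,0,0,0,0,0,-3]' ; python3 -c "
from h import *
plan([.613,.0066,.088],12.1,15,n=2);print(get_state()['moment'])"
```

```text
clock: 5.42
tool_pos: [0.613, 0.0069, 0.0878]
eef_rot: [0.995, 0.097, 0.004, -0.001]
contact_force: [0.5, 0.2, 0.2]
opening: 0.155
now [0.613  0.0069 0.0878] remaining mm [ 0.  -0.3  0.2] rot [-0.1 -0.5 -1. ] t 5.42 F [0.5 0.2 0.2] op 13.7
[-0.0, 0.3, -0.2, -0.1, -0.5, -1.0]
[0.0, 0.0, 0.0, 0.0, -0.0, 0.0]
[0.12707805 0.04762275 0.07990219]
clock: 5.58
tool_pos: [0.613, 0.0069, 0.0878]
eef_rot: [0.989, 0.147, 0.004, -0.001]
contact_force: [2.8, 0.9, -0.2]
opening: 0.163
now [0.613  0.0069 0.0878] remaining mm [ 0.  -0.3  0.2] rot [-0.1 -0.5  4.8] t 5.58 F [ 2.8  0.9 -0.2] op 14.3
[-0.1, 0.3, -0.2, -0.1, -0.5, 4.8]
[0.0, 0.0, 0.0, 0.0, 0.0, 0.0]
[ 0.28157037 -0.27846255 -0.64423261]
```

The moment jumped to -0.64 N m at 4.8° past zero, so the knob is at its stop. I'll release it and rise.

```bash
python3 -m creep '[0,0,0,0,0,-1, 0,0,0,0,0,0, 0,0,0,0,0,0,0,0,0,0,0,0,0,0,0,0,0,0]' 88; python3 -m creep '[0,0,-20,0,0,0, 0,0,-40,0,0,0, 0,0,-40,0,0,0,0,0,-30,0,0,0, 0,0,0,0,0,0]'; python3 -c "
from h import *
plan([.4,-.1,.22],-2,35)"
```

```text
clock: 6.0
tool_pos: [0.6127, 0.0062, 0.0875]
eef_rot: [0.988, 0.154, 0.004, -0.001]
contact_force: [-1.1, 0.3, -0.0]
opening: 0.519
clock: 6.42
tool_pos: [0.6097, 0.0059, 0.2197]
eef_rot: [0.988, 0.153, -0.0, -0.001]
contact_force: [0.4, 1.1, 0.6]
opening: 0.899
now [0.6097 0.0059 0.2197] remaining mm [-209.7 -105.9    0.3] rot [-0.1  0.  19.6] t 6.42 F [0.4 1.1 0.6] op 79.2
[-34.5, 5.6, -0.1, -0.0, 0.0, 7.0]
[-33.6, 9.8, -0.1, -0.0, 0.0, 7.0]
[-32.2, 13.8, -0.0, -0.0, 0.0, 5.6]
[-30.7, 16.9, -0.0, -0.0, 0.0, 0.0]
[-30.7, 16.9, -0.0, 0.0, -0.0, 0.0]
```

```bash
python3 - <<'E'
from h import *
np.set_printoptions(precision=4,suppress=True)
def fh(x,s): # squeezed handle point rotated by 0.2 about pivot
    a=-0.2*s;y=s*.014;return (x*np.cos(a)-y*np.sin(a),x*np.sin(a)+y*np.cos(a),.063)
L=np.array([fh(-.022,1),fh(-.103,1),fh(-.022,-1),fh(-.103,-1),(.062,0,.031)])
print(L)
t=uc([(158,300),(118,485),(243,305),(275,490),(189,98)],7,365,170)
s=uc([(265,262),(247,100),(180,290),(100,148),(299,482)],8,220,190)
for o in ([("top",t,L)],[("scene",s,L)],[("top",t,L),("scene",s,L)],[("top",t[:4],L[:4]),("scene",s[:4],L[:4])]):
    p,r=fit(o,[.56,-.26,0]);print(p,r.tolist())
    print("grip",place(p,[(-.055,0,.054)]))
# rest: base corners top view z=.008
E
```

```text
[[-0.0188  0.0181  0.063 ]
 [-0.0982  0.0342  0.063 ]
 [-0.0188 -0.0181  0.063 ]
 [-0.0982 -0.0342  0.063 ]
 [ 0.062   0.      0.031 ]]
[ 0.5652 -0.2594 -0.0391] [[0.025503799444834385, -0.9352316987153984], [-0.2542765846611701, -0.822220945214923], [-0.01192202740708126, -1.055149515854481], [0.42394292326338245, -0.44116196552079145], [-0.20036597607850126, 3.4381484576201444]]
grip [[ 0.5102 -0.2572  0.054 ]]
[ 0.5678 -0.262  -0.0345] [[0.25872525681950265, 0.1759630069126672], [0.2106009908444264, 0.7189428879437685], [0.6921979767193136, 0.04565111944660316], [-0.20594614308686232, 0.7512401194780978], [-0.9447492098676094, -1.534768177975451]]
grip [[ 0.5128 -0.2601  0.054 ]]
[ 0.5661 -0.2605 -0.0377] [[0.4171753332589674, -1.2339488693710337], [0.180173717142452, -1.1184012186951975], [0.37771655015836814, -1.3706393241568833], [0.854463001117665, -0.7698010458026943], [0.13932740056344528, 3.1443913604887257], [0.528186818502661, -0.35365999766398204], [0.5474721502869215, 0.20896012723645185], [0.9611361120611832, -0.5166463050276491], [0.1313328963859135, 0.18258558095357103], [-0.7528650544552988, -2.0801214737359146]]
grip [[ 0.5111 -0.2585  0.054 ]]
[ 0.5638 -0.261  -0.0451] [[0.5253950622683874, -0.5130383285386984], [0.09144283270063625, -0.4329587972786726], [0.4875251753031762, -0.5616290774423192], [0.7691120065317705, 0.08549969138718438], [0.24309663744406862, -0.8267011562303423], [0.44056033594412725, -0.2604779232484873], [0.6603144188918009, -1.057634148891907], [-0.0007835119300807492, -0.4090073293232308]]
grip [[ 0.5089 -0.2585  0.054 ]]
```

```bash
python3 -m creep '[-34,6,0,0,0,7, -34,10,0,0,0,7, -32,14,0,0,0,5, -31,17,0,0,0,0, -10,8,0,0,0,0]'; python3 -m creep '[0,0,0,0,0,0]'; python3 - <<'E'
from h import *
for n in ("top","scene"):
    d=snapshot(n);cv2.imwrite(f"pics/{n}1.png",d["color"][:,:,::-1])
a=cv2.imread("pics/top1.png")
crop(a,365,170,50,85,7,"pics/d1.png");crop(cv2.imread("pics/scene1.png"),290,130,110,95,7,"pics/d2.png");
cv2.imwrite("pics/d3.png",a)
E
```

```text
clock: 6.83
tool_pos: [0.4735, -0.0638, 0.2195]
eef_rot: [1.0, -0.019, 0.005, -0.003]
contact_force: [-0.9, -0.1, -0.5]
opening: 0.996
clock: 6.92
tool_pos: [0.4701, -0.0659, 0.2193]
eef_rot: [1.0, -0.021, 0.003, -0.002]
contact_force: [0.3, 0.3, -0.2]
opening: 0.997
```

View pics/d3.png

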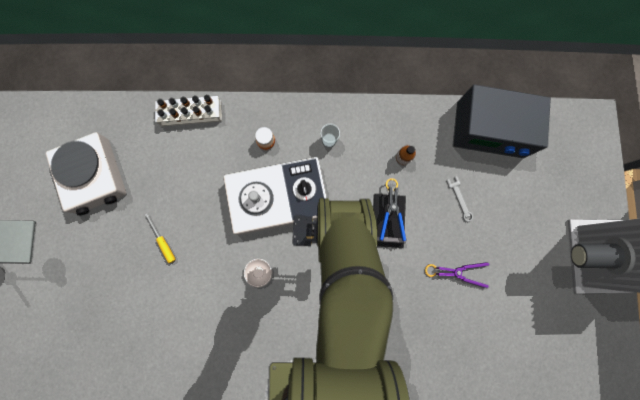

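View pics/d2.png

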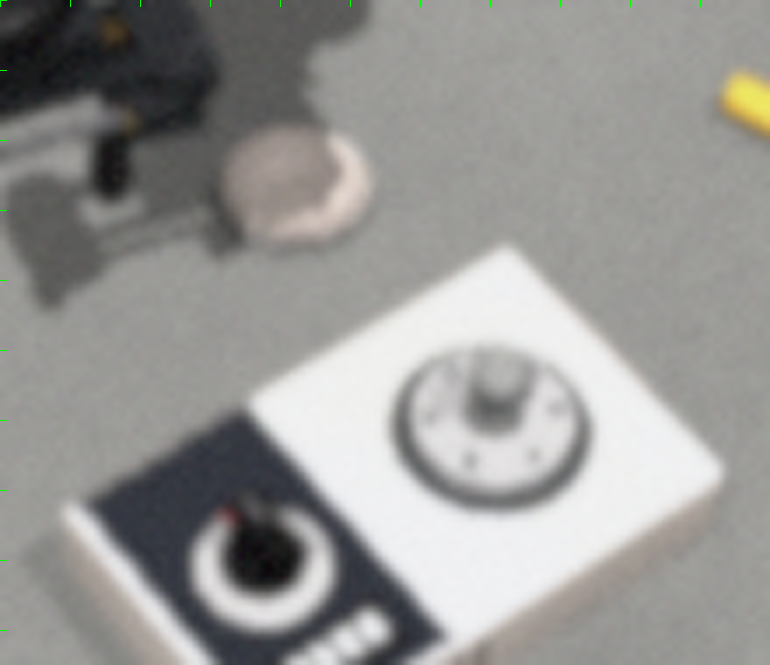

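Here the pliers are undisturbed on the rest at (393,210) in the top view. I'll check the knob in a zoomed crop.

```bash
python3 - <<'E'
from h import *
p=[.5947,.0895,.2111]
crop(cv2.imread("pics/top1.png"),288,170,32,35,16,"pics/kn2.png",[(proj("top",place(p,[(-.021,-.092,.114),(.021,-.092,.114)])),(0,255,0),False)])
plan([.4551,-.2560,.2],-2.2,40)
E
```

```text
now [ 0.4733 -0.064   0.2194] remaining mm [ -18.2 -192.   -19.4] rot [-0.3 -0.6 -0.1] t 7.02 F [0.6 1.1 0.5] op 88.0
[-2.2, 39.8, 3.8, -0.3, -0.6, -0.1]
[-2.2, 39.7, 4.0, 0.0, 0.0, 0.0]
[-2.2, 39.7, 4.0, -0.0, 0.0, 0.0]
[-2.2, 39.7, 4.0, 0.0, -0.0, 0.0]
[-1.9, 33.6, 3.4, -0.0, 0.0, 0.0]
```

View pics/kn2.png

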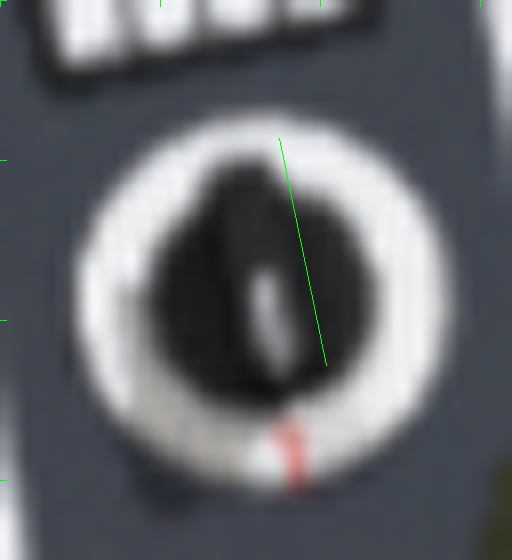

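The white line at (304,190) now runs parallel to the red tick, so the knob is at zero. Next the pliers: the grip point is about (0.510, -0.2585), yaw about -2.3°.

```bash
python3 -m creep '[7,39,5,0,-0.5,0, 7,39,5,0,0,0, 7,38,5,0,0,0, 7,38,5,0,0,0, 5,10,5,0,0,0]'; python3 -m creep '[0,0,0,0,0,0]';python3 -c "
from h import *
plan([.510,-.2585,.15],-2.3,40)"
```

```text
clock: 7.43
tool_pos: [0.5152, -0.2241, 0.1924]
eef_rot: [1.0, -0.008, 0.007, -0.005]
contact_force: [1.0, -0.1, 0.2]
opening: 0.995
clock: 7.52
tool_pos: [0.5176, -0.2265, 0.1911]
eef_rot: [1.0, -0.009, 0.008, -0.005]
contact_force: [0.7, 0.6, -0.1]
opening: 0.997
now [ 0.5176 -0.2265  0.1911] remaining mm [ -7.6 -32.  -41.1] rot [-0.5 -0.9  1.2] t 7.52 F [ 0.7  0.6 -0.1] op 87.8
[-5.8, 24.7, 30.9, -0.5, -0.9, 1.2]
[-1.5, 7.7, 9.8, -0.0, -0.0, 0.0]
[0.0, 0.0, 0.0, 0.0, 0.0, 0.0]
[0.0, 0.0, 0.0, 0.0, 0.0, 0.0]
[0.0, 0.0, 0.0, 0.0, 0.0, 0.0]
```

```bash
python3 -m creep '[-7,31,30,-0.5,-0.9,1.2, 0,0,0,0,0,0,0,0,0,0,0,0]'; python3 -c "
from h import *
plan([.510,-.2585,.10],-2.3,20)"
```

```text
clock: 7.77
tool_pos: [0.5167, -0.2516, 0.1618]
eef_rot: [1.0, -0.018, 0.002, -0.001]
contact_force: [-0.1, 0.5, 0.8]
opening: 0.999
now [ 0.5167 -0.2516  0.1618] remaining mm [ -6.7  -6.9 -61.8] rot [-0.2 -0.2  0.2] t 7.77 F [-0.1  0.5  0.8] op 88.0
[-2.1, 2.3, 19.7, -0.2, -0.2, 0.2]
[-2.0, 2.3, 19.8, 0.0, 0.0, -0.0]
[-2.0, 2.3, 19.8, 0.0, -0.0, 0.0]
[-0.3, 0.3, 2.5, -0.0, 0.0, 0.0]
[0.0, 0.0, 0.0, 0.0, -0.0, 0.0]
```

```bash
python3 -m creep '[-6,7,20,-0.2,-0.2,0.2, 0,0,20,0,0,0,0,0,16,0,0,0,0,0,0,0,0,0]'; python3 -c "
from h import *
plan([.510,-.2585,.07],-2.3,20,n=2)
cv2.imwrite('pics/p1.png',snapshot('top')['color'][:,:,::-1])
crop(snapshot('scene')['color'][:,:,::-1],200,150,110,110,6,'pics/p2.png')"
```

```text
clock: 8.1
tool_pos: [0.5161, -0.2517, 0.1052]
eef_rot: [1.0, -0.016, 0.003, -0.001]
contact_force: [-0.0, -0.1, 0.2]
opening: 1.0
now [ 0.5161 -0.2517  0.1052] remaining mm [ -6.1  -6.8 -35.2] rot [-0.1 -0.4  0.5] t 8.1 F [-0.  -0.1  0.2] op 88.1
[-3.4, 3.9, 19.3, -0.1, -0.4, 0.5]
[-2.6, 3.2, 15.8, -0.0, 0.0, 0.0]
```

View pics/p2.png

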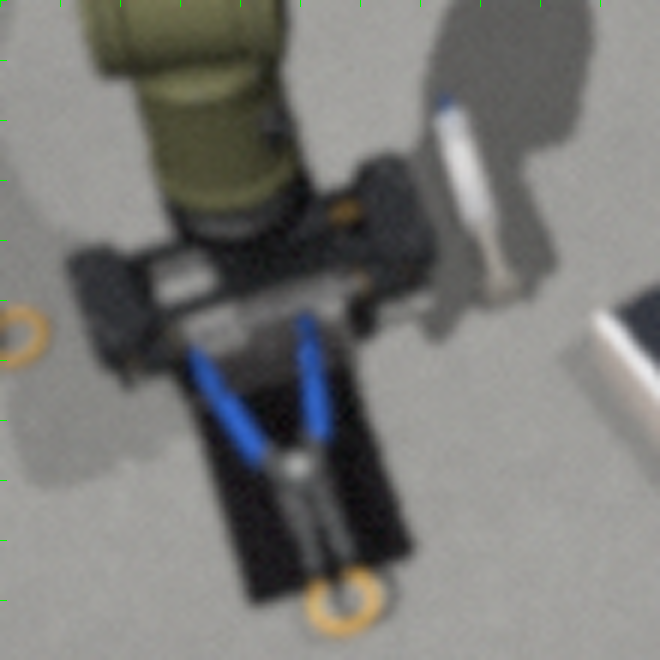

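View pics/p1.png

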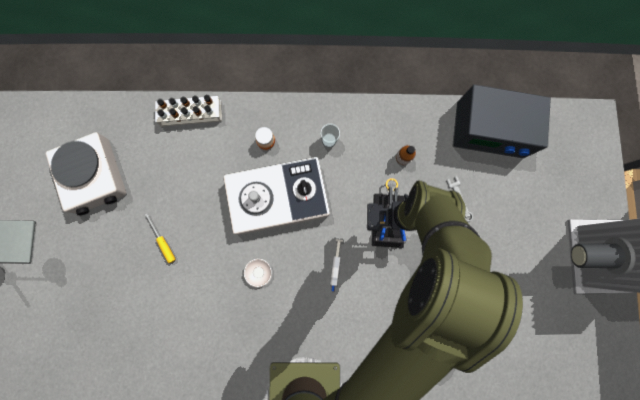

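The scene view shows the open fingers straddling the blue handles. I'll centre and lower.

```bash
python3 -m creep '[-7,8,8,0,-0.4,0.5, 0,0,15,0,0,0,-1,1,15,0,0,0,0,0,0,0,0,0]'; python3 -c "
from h import *
plan([.510,-.2585,.035],-2.3,20,n=2)"
```

```text
clock: 8.53
tool_pos: [0.5129, -0.2621, 0.0729]
eef_rot: [1.0, -0.019, 0.006, 0.002]
contact_force: [-1.0, -0.4, -0.5]
opening: 1.001
now [ 0.5129 -0.2621  0.0729] remaining mm [ -2.9   3.6 -37.9] rot [ 0.2 -0.7  0.1] t 8.53 F [-1.  -0.4 -0.5] op 88.2
[-1.8, -1.9, 19.8, 0.2, -0.7, 0.1]
[-1.5, -1.7, 18.0, -0.0, 0.0, 0.0]
```

```bash
python3 -m creep '[-3,-3,12,0,-0.7,0, 0,0,14,0,0,0,0,0,10,0,-0.2,0,0,0,0,0,0,0]'; python3 -c "
from h import *
plan([.510,-.2585,.035],-2.3,20,n=2)"
```

```text
clock: 8.87
tool_pos: [0.5114, -0.2601, 0.0375]
eef_rot: [1.0, -0.02, -0.001, 0.002]
contact_force: [-0.0, 0.3, 0.6]
opening: 0.998
now [ 0.5114 -0.2601  0.0375] remaining mm [-1.4  1.6 -2.5] rot [0.3 0.1 0. ] t 8.87 F [-0.   0.3  0.6] op 87.9
[-1.5, -1.6, 2.5, 0.3, 0.1, 0.0]
[0.0, 0.0, 0.0, -0.0, -0.0, 0.0]
```

```bash
python3 -m creep '[-1,-1.5,2.5,0.3,0,0, 0,0,0,0,0,0,0,0,0,0,0,0,0,0,0,0,0,0,0,0,0,0,0,0]' 0 28; python3 -m creep '[0,0,0,0,0,0,0,0,0,0,0,0,0,0,0,0,0,0,0,0,0,0,0,0,0,0,0,0,0,0]' ; python3 -c "
from h import *
plan([.510,-.2585,.035],-2.3,20,n=1);print(get_state()['moment'])
crop(snapshot('scene')['color'][:,:,::-1],200,150,110,110,6,'pics/p3.png')"
```

```text
clock: 9.28
tool_pos: [0.5109, -0.2585, 0.0362]
eef_rot: [1.0, -0.02, -0.001, -0.0]
contact_force: [-0.4, 1.3, 0.2]
opening: 0.649
clock: 9.7
tool_pos: [0.5104, -0.2587, 0.0367]
eef_rot: [1.0, -0.02, -0.001, -0.0]
contact_force: [0.2, -0.2, -2.3]
opening: 0.414
now [ 0.5104 -0.2587  0.0367] remaining mm [-0.4  0.2 -1.7] rot [-0.   0.1  0. ] t 9.7 F [ 0.2 -0.2 -2.3] op 36.4
[-0.4, -0.2, 1.7, -0.0, 0.1, 0.0]
[-0.02014401  0.1136953  -0.02430418]
```

View pics/p3.png

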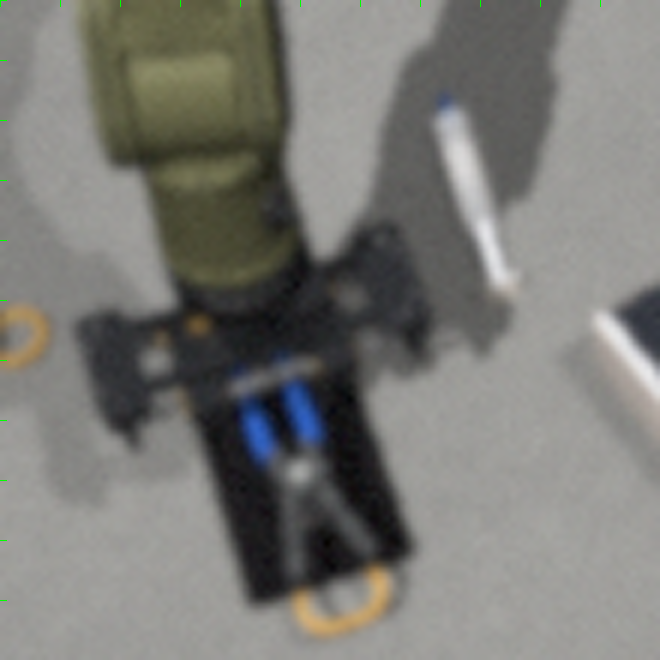

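The handles are parallel and the ring is spread (opening 36 mm). Now I'll lift.

```bash
python3 -m creep '[0,0,-10,0,0,0, 0,0,-20,0,0,0,0,0,-30,0,0,0,0,0,-30,0,0,0,0,0,-30,0,0,0]'; python3 -m creep '[0,0,-30,0,0,0, 0,0,-10,0,0,0,0,0,0,0,0,0]' ; python3 -c "
from h import *
plan([.510,-.2585,.2],-2.3,20,n=1);print(get_state()['moment'])
crop(snapshot('scene')['color'][:,:,::-1],200,150,110,110,6,'pics/p4.png')
crop(snapshot('top')['color'][:,:,::-1],360,140,90,90,7,'pics/p5.png')"
```

```text
clock: 10.17
tool_pos: [0.5064, -0.2563, 0.1563]
eef_rot: [1.0, -0.019, -0.008, -0.003]
contact_force: [0.6, -0.8, -1.1]
opening: 0.412
clock: 10.42
tool_pos: [0.5097, -0.2578, 0.2066]
eef_rot: [1.0, -0.02, -0.002, -0.001]
contact_force: [-0.3, -0.4, -1.3]
opening: 0.415
now [ 0.5097 -0.2578  0.2066] remaining mm [ 0.3 -0.7 -6.6] rot [-0.1  0.2  0.1] t 10.42 F [-0.3 -0.4 -1.3] op 36.6
[0.3, 0.7, 6.6, -0.1, 0.2, 0.1]
[ 0.05149866  0.01479457 -0.00983768]
```

View pics/p4.png

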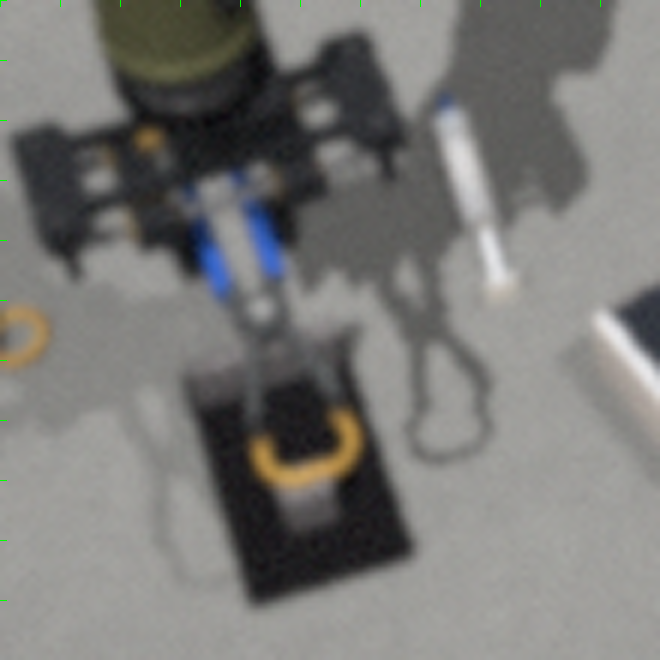

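View pics/p5.png

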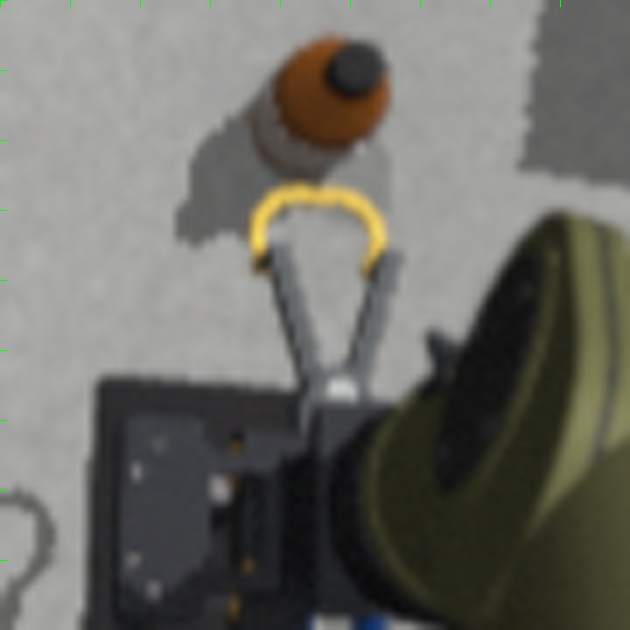

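```bash
cat >> h.py <<'E'
def toolpts(L):
    s=get_state();return np.array(s["tool_pos"])+R_.from_quat(s["eef_rot"]).apply(np.asarray(L,float))
def tcirc(c,r,N=60):
    t=np.linspace(0,2*np.pi,N,endpoint=False);return toolpts(np.c_[c[0]+r*np.cos(t),c[1]+r*np.sin(t),np.full(N,c[2])])
E
python3 - <<'E'
from h import *
for n,b in (("top",(380,150,50,60)),("scene",(225,190,50,60))):
    im=snapshot(n)["color"][:,:,::-1];cv2.imwrite(f"pics/{n}2.png",im)
    P=[(proj(n,tcirc((.117,0,.0057),.0175)),(0,0,255),True),(proj(n,tcirc((.055,0,-.0355+.0187+.0),.006)),(0,255,0),True),(proj(n,tcirc((.117,0,.0057),.024)),(255,0,0),True)]
    crop(im,*b,10,f"pics/q_{n}.png",P)
print(get_state()["tool_pos"],get_state()["eef_rot"])
E
```

```text
[ 0.50754317 -0.25683342  0.20222964] [ 0.99979239 -0.01946574 -0.00560664 -0.00219935]
```

View pics/q_top.png

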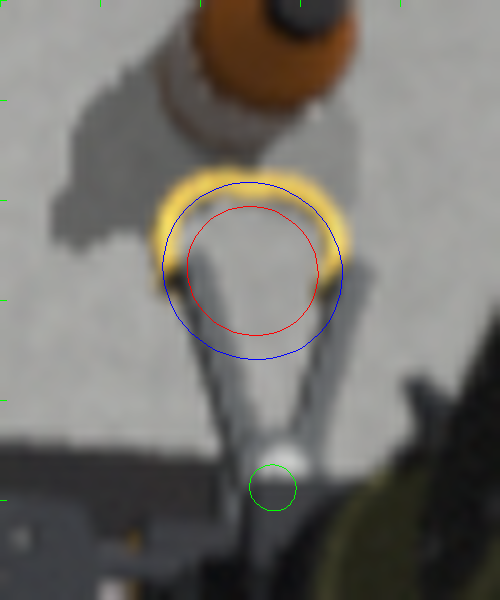

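View pics/q_scene.png

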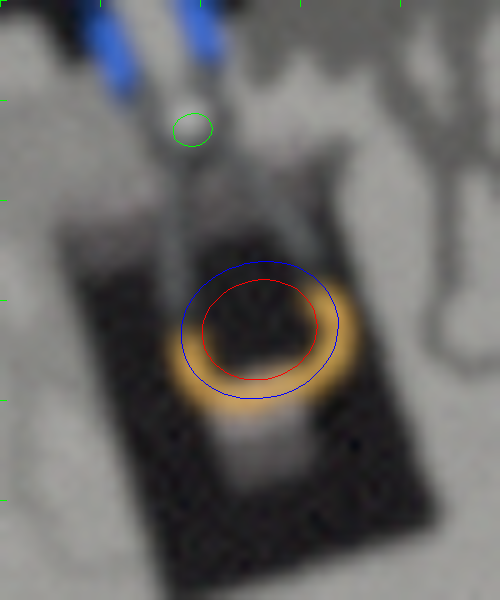

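```bash
python3 -m creep '[0,0,0,0,0,0,0,0,0,0,0,0,0,0,0,0,0,0]' ; python3 -m creep '[0,0,0,0,0,0]' ; python3 - <<'E'
from h import *
print(get_state()["tool_pos"],get_state()["eef_rot"])
for n,b in (("top",(380,150,50,60)),("scene",(225,190,50,60))):
    im=snapshot(n)["color"][:,:,::-1];cv2.imwrite(f"pics/{n}3.png",im)
    P=[(proj(n,tcirc((.117,0,.0057),.0175)),(0,0,255),True),(proj(n,tcirc((.055,0,-.0355+.0187+.0),.006)),(0,255,0),True)]
    crop(im,*b,10,f"pics/r_{n}.png",P)
print(get_state()["tool_pos"],get_state()["eef_rot"])
E
```

```text
clock: 10.87
tool_pos: [0.5053, -0.2558, 0.1985]
eef_rot: [1.0, -0.019, -0.009, -0.004]
contact_force: [-0.2, -0.4, -1.8]
opening: 0.414
clock: 10.95
tool_pos: [0.5048, -0.2556, 0.1976]
eef_rot: [1.0, -0.019, -0.01, -0.004]
contact_force: [0.6, -0.0, -2.7]
opening: 0.411
[ 0.50480759 -0.25555254  0.19763643] [ 0.99975576 -0.01928577 -0.01002452 -0.00399778]
[ 0.50490745 -0.25558893  0.19783583] [ 0.99975747 -0.01929037 -0.00986771 -0.00393763]
```

View pics/r_top.png

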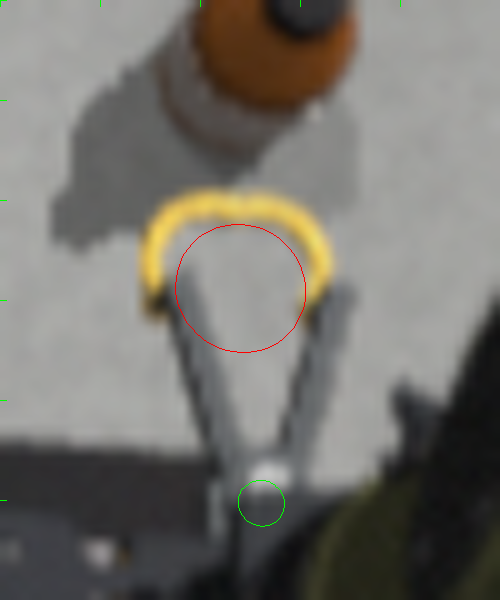

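View pics/r_scene.png

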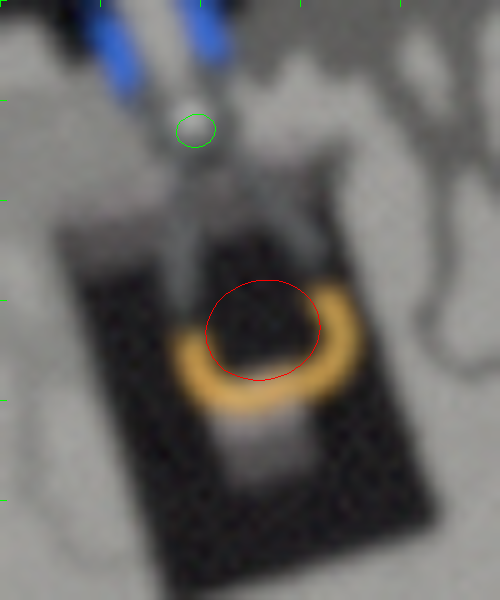

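```bash
python3 - <<'E'
from h import *
np.set_printoptions(precision=4,suppress=True)
def tri(a,b):
    Ps=[];q=[]
    for n,u in (("top",a),("scene",b)):
        k,d,E=K[n];q.append(cv2.undistortPoints(np.array(u).reshape(1,1,2),k,d).reshape(2,1));Ps.append(E)
    X=cv2.triangulatePoints(Ps[0],Ps[1],*q).ravel();X=X[:3]/X[3]
    r=[proj(n,X)[0]-u for n,u in (("top",a),("scene",b))];return X,r
s=get_state();T=R_.from_quat(s["eef_rot"])
for nm,a,b in (("pivot",(268,472),(193,118)),("+y end",(155,305),(328,288)),("-y end",(313,300),(187,330)),("apex",(242,203),(255,398))):
    X,r=tri(uc(a,10,380,150),uc(b,10,225,190));print(nm,X,"tool",T.inv().apply(X-s["tool_pos"]),np.round(r,1).tolist())
E
```

```text
pivot [ 0.5654 -0.2572  0.2274] tool [ 0.0599 -0.001  -0.0308] [[0.4, 0.2], [0.4, 0.0]]
+y end [ 0.6163 -0.2367  0.1907] tool [ 0.1107 -0.0231  0.0051] [[0.0, 0.0], [0.0, 0.0]]
-y end [ 0.6166 -0.2799  0.1947] tool [0.1126 0.02   0.0008] [[0.7, 0.3], [0.7, 0.1]]
apex [ 0.6438 -0.2658  0.1866] tool [0.1394 0.005  0.0084] [[1.5, 0.6], [1.4, 0.1]]
```

```bash
python3 -c "
from h import *
plan([.464,.1527,.19],-2.2,35)"
```

```text
now [ 0.5049 -0.2556  0.1978] remaining mm [-40.9 408.3  -7.8] rot [-0.4  1.1 -0. ] t 11.05 F [-0.3  0.2 -2.2] op 36.4
[-4.8, -34.7, 1.0, -0.4, 1.1, -0.0]
[-4.8, -34.7, 0.7, 0.0, -0.0, 0.0]
[-4.8, -34.7, 0.7, -0.0, 0.0, 0.0]
[-4.8, -34.7, 0.7, -0.0, 0.0, 0.0]
[-4.8, -34.7, 0.7, 0.0, -0.0, 0.0]
```

```bash
python3 -m creep '[-4,-20,-2,-0.4,1.1,0,-5,-30,-1,0,0.2,0,-5,-35,-1,0,0.2,0,-5,-35,-1,0,0.2,0,-5,-35,-1,0,0.2,0]' ; python3 -c "
from h import *
plan([.464,.1527,.19],-2.2,35)"
```

```text
clock: 11.47
tool_pos: [0.488, -0.1067, 0.2027]
eef_rot: [1.0, -0.029, 0.009, 0.004]
contact_force: [-0.1, 1.2, -2.5]
opening: 0.413
now [ 0.488  -0.1067  0.2027] remaining mm [-24.  259.4 -12.7] rot [ 0.4 -1.1 -1.1] t 11.47 F [-0.1  1.2 -2.5] op 36.4
[-5.3, -34.6, 1.3, 0.4, -1.1, -1.1]
[-4.6, -34.7, 1.7, -0.0, 0.0, -0.0]
[-4.6, -34.7, 1.7, -0.0, 0.0, 0.0]
[-4.6, -34.7, 1.7, 0.0, -0.0, 0.0]
[-4.6, -34.7, 1.7, -0.0, 0.0, 0.0]
```

```bash
python3 -m creep '[-4,-35,0,0.4,-1,-1,-4,-35,0,0,0,0,-4,-35,0,0,0,0,-3,-35,0,0,0,0,-3,-35,0,0,0,0]' ; python3 -c "
from h import *
plan([.464,.1527,.19],-2.2,20)"
```

```text
clock: 11.88
tool_pos: [0.4765, 0.0766, 0.203]
eef_rot: [1.0, -0.021, 0.001, 0.0]
contact_force: [0.4, 0.3, -1.8]
opening: 0.415
now [0.4765 0.0766 0.203 ] remaining mm [-12.5  76.1 -13. ] rot [ 0.  -0.1 -0.2] t 11.88 F [ 0.4  0.3 -1.8] op 36.6
[-4.0, -19.3, 3.3, 0.0, -0.1, -0.2]
[-3.9, -19.3, 3.3, -0.0, 0.0, 0.0]
[-3.9, -19.3, 3.3, 0.0, 0.0, 0.0]
[-3.6, -17.6, 3.0, 0.0, 0.0, 0.0]
[0.0, 0.0, 0.0, 0.0, 0.0, 0.0]
```

```bash
python3 -m creep '[-4,-20,0,0,0,0,-4,-17,0,0,0,0,-3,-10,0,0,0,0,-2,-5,0,0,0,0,0,0,-1,0,0,0]' ; python3 -m creep '[0,0,-1,0,0.2,0,0,0,-1,0,0.2,0]' ;python3 -c "
from h import *
plan([.464,.1527,.19],-2.2,20,n=2)
for n,b in (('top',(225,155,60,60)),('scene',(325,135,70,65))):
    im=snapshot(n)['color'][:,:,::-1];cv2.imwrite(f'pics/{n}4.png',im);crop(im,*b,9,f'pics/s_{n}.png')
print(get_state()['tool_pos'])
"
```

```text
clock: 12.3
tool_pos: [0.4643, 0.1446, 0.2044]
eef_rot: [1.0, -0.012, 0.002, -0.004]
contact_force: [-0.3, 0.4, -1.8]
opening: 0.41
clock: 12.47
tool_pos: [0.4647, 0.1435, 0.2066]
eef_rot: [1.0, -0.013, 0.006, -0.003]
contact_force: [0.4, -0.7, -1.4]
opening: 0.415
now [0.4647 0.1435 0.2066] remaining mm [ -0.7   9.2 -16.6] rot [-0.4 -0.7  0.8] t 12.47 F [ 0.4 -0.7 -1.4] op 36.6
[-1.2, -9.1, 16.7, -0.4, -0.7, 0.8]
[0.0, 0.0, 0.0, 0.0, 0.0, 0.0]
[0.4647947  0.14299245 0.20673204]
```

View pics/s_top.png

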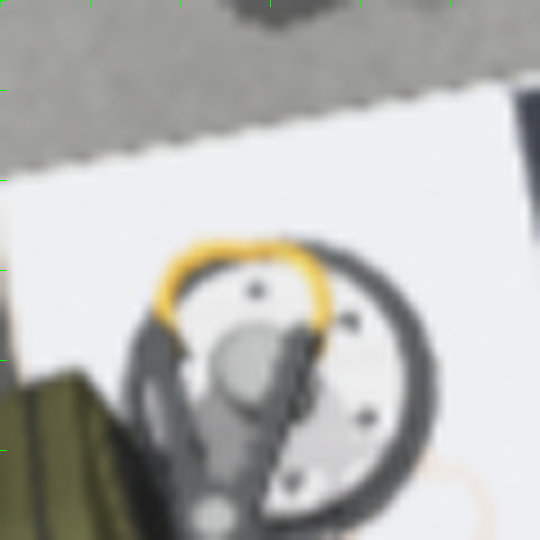

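View pics/s_scene.png

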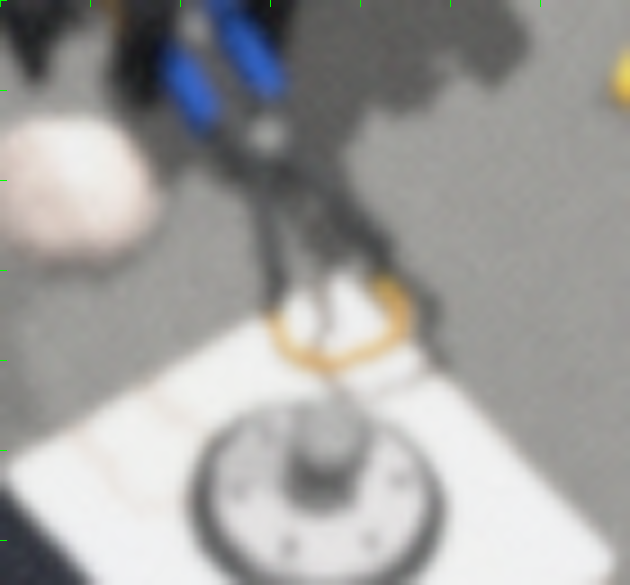

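```bash
python3 -m creep '[-1,-10,8,-0.4,-0.7,0.8,0,-2,10,0,0,0,0,-1,10,0,0,0,0,0,10,0,0,0,0,0,0,0,0,0]' ;python3 -c "
from h import *
plan([.464,.1527,.150],-2.2,12,n=2)"
```

```text
clock: 12.98
tool_pos: [0.4669, 0.1511, 0.1687]
eef_rot: [1.0, -0.026, 0.002, 0.001]
contact_force: [0.4, 0.1, -1.5]
opening: 0.413
now [0.4669 0.1511 0.1687] remaining mm [ -2.9   1.6 -18.7] rot [ 0.1 -0.2 -0.7] t 12.98 F [ 0.4  0.1 -1.5] op 36.4
[-1.9, -0.9, 11.8, 0.1, -0.2, -0.7]
[-1.1, -0.5, 6.9, 0.0, 0.0, 0.0]
```

```bash
python3 -m creep '[-3,-2,6,0,-0.2,-0.7,0,0,6,0,0,0,0,0,2,0,0,0,0,0,-0.5,0,0,0,0,0,-0.5,0,0,0]' ;python3 -c "
from h import *
plan([.464,.1527,.150],-2.2,12,n=1)
for n,b in (('top',(225,155,60,60)),('scene',(335,155,50,45))):
    im=snapshot(n)['color'][:,:,::-1];cv2.imwrite(f'pics/{n}5.png',im);
    P=[(proj(n,tcirc((.118,0,.0055),.0175)),(0,0,255),True),(proj(n,circ((.5822,.1482),.128,.0115)),(0,255,0),True),(proj(n,circ((.5822,.1482),.124,.015)),(0,255,0),True)]
    crop(im,*b,12,f'pics/t_{n}.png');crop(im,*b,12,f'pics/to_{n}.png',P)
print(get_state()['tool_pos'])
"
```

```text
clock: 13.4
tool_pos: [0.4648, 0.1512, 0.1553]
eef_rot: [1.0, -0.021, 0.0, 0.001]
contact_force: [-0.0, -1.3, -2.1]
opening: 0.414
now [0.4648 0.1512 0.1553] remaining mm [-0.8  1.5 -5.3] rot [ 0.1 -0.  -0.2] t 13.4 F [-0.  -1.3 -2.1] op 36.4
[-0.9, -1.5, 5.3, 0.1, -0.0, -0.2]
[0.46494069 0.15134428 0.15550439]
```

View pics/to_top.png

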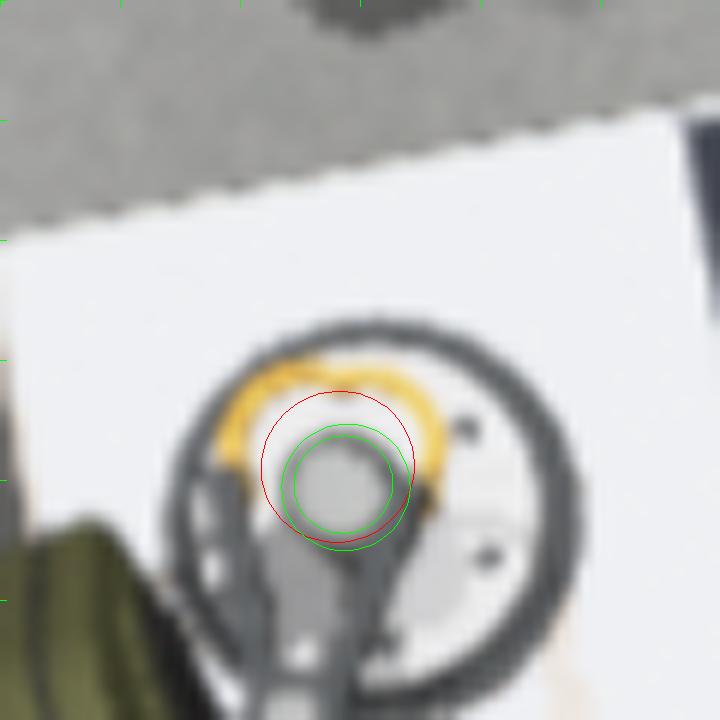

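View pics/to_scene.png

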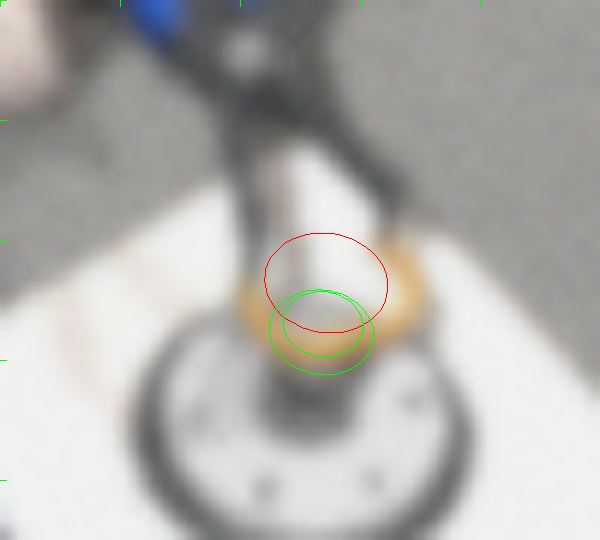

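Top view: the ring lobes are at (245,190) and (261,195) and the axle at (253,195), matching the model. The ring centre is at tool x of about 0.118 and sits about 2 mm too far towards -y. I'll centre it and lower to just above the stub's end.

```bash
python3 -m creep '[-1,-2,4,0,0,0,0,0,4,0,0,0,0,0,2,0,0,0,0,0,-0.5,0,0,0,0,0,-0.5,0,0,0]' ;python3 -c "
from h import *
plan([.4638,.1529,.141],-2.2,12,n=1)"
```

```text
clock: 13.92
tool_pos: [0.4644, 0.154, 0.1461]
eef_rot: [1.0, -0.021, 0.001, 0.001]
contact_force: [0.8, -0.2, -0.8]
opening: 0.412
now [0.4644 0.154  0.1461] remaining mm [-0.6 -1.1 -5.1] rot [ 0.1 -0.1 -0.2] t 13.92 F [ 0.8 -0.2 -0.8] op 36.3
[-0.5, 1.1, 5.1, 0.1, -0.1, -0.2]
```

```bash
python3 -m creep '[-0.5,1,3,0,0,0,0,0,3,0,0,0,0,0,0,0,0,0,0,0,-0.5,0,0,0,0,0,-0.5,0,0,0]' ;python3 -c "
from h import *
plan([.4638,.1529,.141],-2.2,12,n=1)
print(toolpts([(.1185,0,.0057)]))
for n,b in (('top',(225,165,50,50)),('scene',(335,155,50,45))):
    im=snapshot(n)['color'][:,:,::-1];cv2.imwrite(f'pics/{n}6.png',im);
    P=[(proj(n,tcirc((.1185,0,.0057),.0175)),(0,0,255),True),(proj(n,circ((.5822,.1482),.128,.0115)),(0,255,0),True)]
    crop(im,*b,14,f'pics/u_{n}.png',P)
print(get_state()['tool_pos'])
"
```

```text
clock: 14.33
tool_pos: [0.4638, 0.1528, 0.1405]
eef_rot: [1.0, -0.021, 0.001, 0.001]
contact_force: [1.0, 0.7, -1.1]
opening: 0.415
now [0.4638 0.1528 0.1405] remaining mm [0.  0.1 0.5] rot [ 0.1 -0.1 -0.2] t 14.33 F [ 1.   0.7 -1.1] op 36.6
[0.0, -0.1, -0.5, 0.1, -0.1, -0.2]
[[0.58218188 0.14796041 0.13507307]]
[0.4638963  0.15290964 0.14063781]
```

View pics/u_top.png

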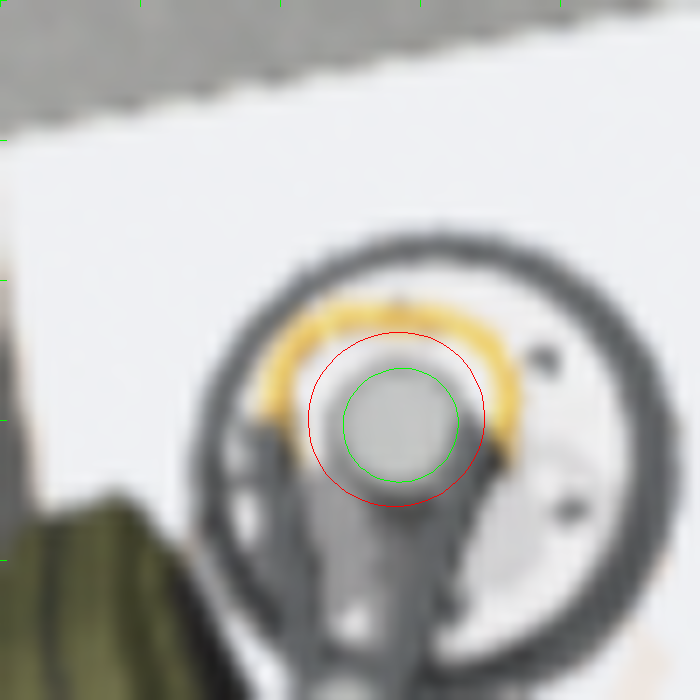

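View pics/u_scene.png

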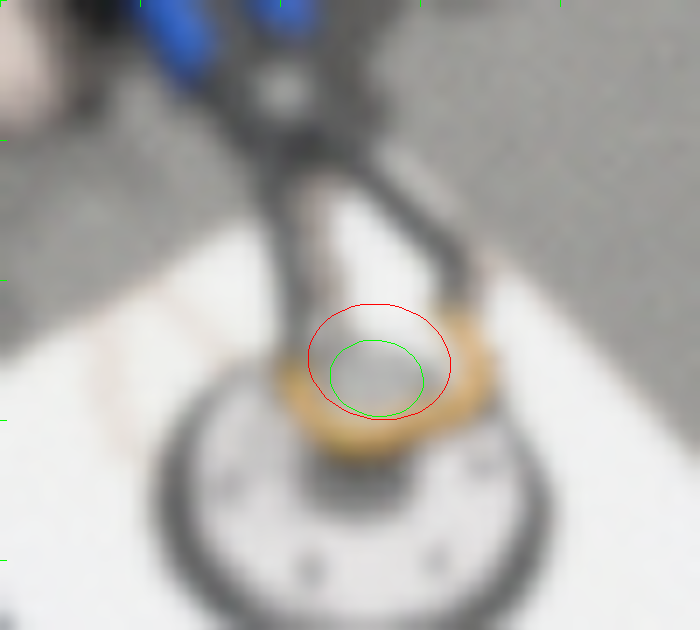

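The ring now encircles the stub end in both views: model ring centre (0.5822, 0.1480, 0.135), within 0.5 mm of the axis. I'll go down gently, watching the force.

```bash
python3 -m creep '[0,0,3,0,0,0,0,0,3,0,0,0,0,0,2,0,0,0,0,0,-0.5,0,0,0]' ;python3 -c "
from h import *
plan([.4638,.1529,.112],-2.2,12,n=1)"
```

```text
clock: 14.77
tool_pos: [0.4642, 0.153, 0.1326]
eef_rot: [1.0, -0.021, 0.002, 0.0]
contact_force: [0.5, 1.0, -2.3]
opening: 0.415
now [0.4642 0.153  0.1326] remaining mm [ -0.4  -0.1 -20.6] rot [ 0.  -0.2 -0.2] t 14.77 F [ 0.5  1.  -2.3] op 36.6
[-0.3, 0.1, 12.0, 0.0, -0.2, -0.2]
```

```bash
python3 -m creep '[-0.4,0,3,0,-0.1,0,0,0,3,0,0,0,0,0,2,0,0,0,0,0,-0.5,0,0,0]' ;python3 -c "
from h import *
plan([.4638,.1529,.112],-2.2,12,n=1)"; python3 -m creep '[-0.3,0,3,0,-0.1,0,0,0,3,0,0,0,0,0,0,0,0,0,0,0,-0.5,0,0,0]' ;python3 -c "
from h import *
plan([.4638,.1529,.112],-2.2,12,n=1)
for n,b in (('top',(225,165,50,50)),('scene',(335,155,50,45))):
    im=snapshot(n)['color'][:,:,::-1];cv2.imwrite(f'pics/{n}7.png',im);
    P=[(proj(n,tcirc((.1185,0,.0057),.0175)),(0,0,255),True),(proj(n,circ((.5822,.1482),.128,.0115)),(0,255,0),True)]
    crop(im,*b,14,f'pics/v_{n}.png',P)
"
```

```text
clock: 15.1
tool_pos: [0.4637, 0.1531, 0.1241]
eef_rot: [1.0, -0.021, 0.001, 0.0]
contact_force: [0.5, 0.7, -1.4]
opening: 0.409
now [0.4637 0.1531 0.1241] remaining mm [  0.1  -0.2 -12.1] rot [ 0.1 -0.1 -0.2] t 15.1 F [ 0.5  0.7 -1.4] op 36.1
[0.1, 0.2, 12.0, 0.1, -0.1, -0.2]
clock: 15.43
tool_pos: [0.4634, 0.1531, 0.1178]
eef_rot: [1.0, -0.021, -0.0, 0.001]
contact_force: [0.3, 0.1, -1.5]
opening: 0.416
now [0.4634 0.1531 0.1178] remaining mm [ 0.4 -0.2 -5.8] rot [ 0.1  0.  -0.2] t 15.43 F [ 0.3  0.1 -1.5] op 36.6
[0.4, 0.1, 5.8, 0.1, 0.0, -0.2]
```

View pics/v_top.png

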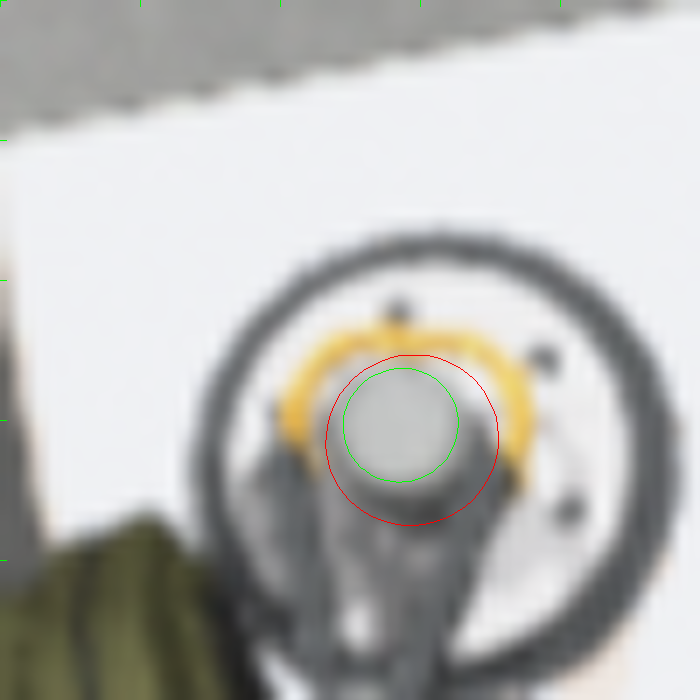

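View pics/v_scene.png

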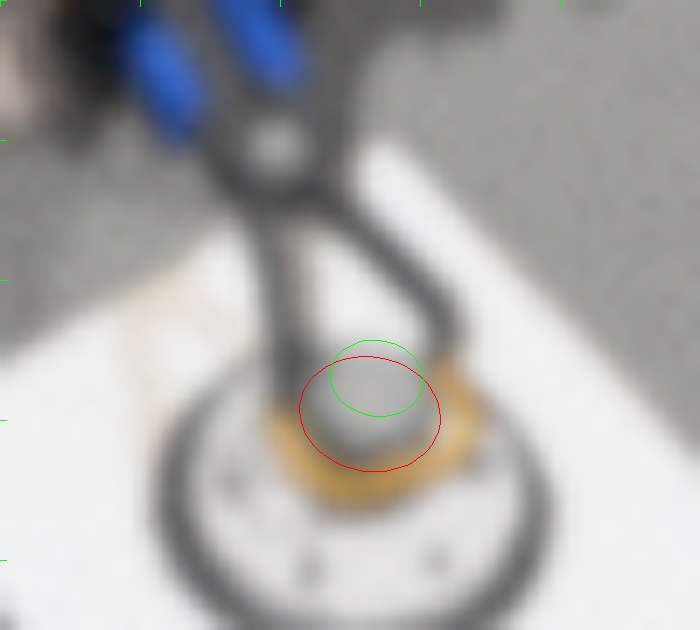

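The ring is round the stub in both views with no contact force above noise. Last 6 mm.

```bash
python3 -m creep '[0.4,0,3,0,0,0,0,0,2.5,0,0,0,0,0,-0.5,0,0,0,0,0,-0.5,0,0,0]' ;python3 -c "
from h import *
plan([.4638,.1529,.112],-2.2,12,n=1)"; python3 -m creep '[0,0,-0.5,0,0,0,0,0,-0.5,0,0,0]' ;python3 -c "
from h import *
plan([.4638,.1529,.112],-2.2,12,n=1)
"
```

```text
clock: 15.87
tool_pos: [0.4641, 0.1531, 0.1132]
eef_rot: [1.0, -0.021, 0.0, 0.0]
contact_force: [0.1, 0.7, -2.0]
opening: 0.416
now [0.4641 0.1531 0.1132] remaining mm [-0.3 -0.2 -1.2] rot [ 0.  -0.  -0.2] t 15.87 F [ 0.1  0.7 -2. ] op 36.6
[-0.3, 0.2, 1.2, 0.0, -0.0, -0.2]
clock: 16.03
tool_pos: [0.4641, 0.1531, 0.1142]
eef_rot: [1.0, -0.021, -0.0, 0.0]
contact_force: [0.1, -0.0, -1.9]
opening: 0.412
now [0.4641 0.1531 0.1142] remaining mm [-0.3 -0.2 -2.2] rot [ 0.   0.  -0.2] t 16.03 F [ 0.1 -0.  -1.9] op 36.3
[-0.3, 0.2, 2.2, 0.0, 0.0, -0.2]
```

```bash
python3 -m creep '[-0.3,0,2.5,0,0,0,0,0,0.5,0,0,0,0,0,-0.3,0,0,0]' ;python3 -c "
from h import *
for i in range(3): snapshot('top')
plan([.4638,.1529,.112],-2.2,12,n=1);print(toolpts([(.1185,0,.0057)]))
for n,b in (('top',(225,165,50,50)),('scene',(335,155,50,45))):
    im=snapshot(n)['color'][:,:,::-1];cv2.imwrite(f'pics/{n}8.png',im);
    A=(.5822,.1482)
    P=[(proj(n,circ(A,.106,.0175)),(0,0,255),True),(proj(n,circ(A,.128,.0115)),(0,255,0),True),(proj(n,circ(A,.106,.024)),(255,0,0),True)]
    crop(im,*b,14,f'pics/w_{n}.png',P)
plan([.4638,.1529,.112],-2.2,12,n=1)
"
```

```text
clock: 16.28
tool_pos: [0.464, 0.1532, 0.1116]
eef_rot: [1.0, -0.021, 0.0, 0.0]
contact_force: [0.6, 0.7, -0.9]
opening: 0.413
now [0.464  0.1532 0.1117] remaining mm [-0.2 -0.3  0.3] rot [ 0.  -0.  -0.2] t 16.43 F [-0.7  0.9 -2.4] op 36.4
[-0.2, 0.3, -0.3, 0.0, -0.0, -0.2]
[[0.58240905 0.14834182 0.10610639]]
now [0.464  0.1532 0.1117] remaining mm [-0.2 -0.3  0.3] rot [ 0.  -0.  -0.2] t 16.53 F [ 0.6 -0.3 -1.4] op 36.2
[-0.2, 0.3, -0.3, 0.0, -0.0, -0.2]
```

View pics/w_top.png

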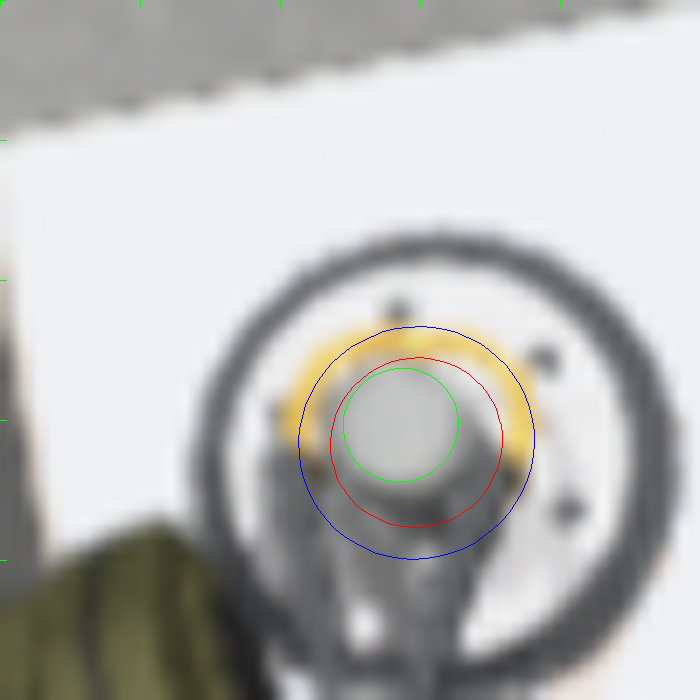

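View pics/w_scene.png

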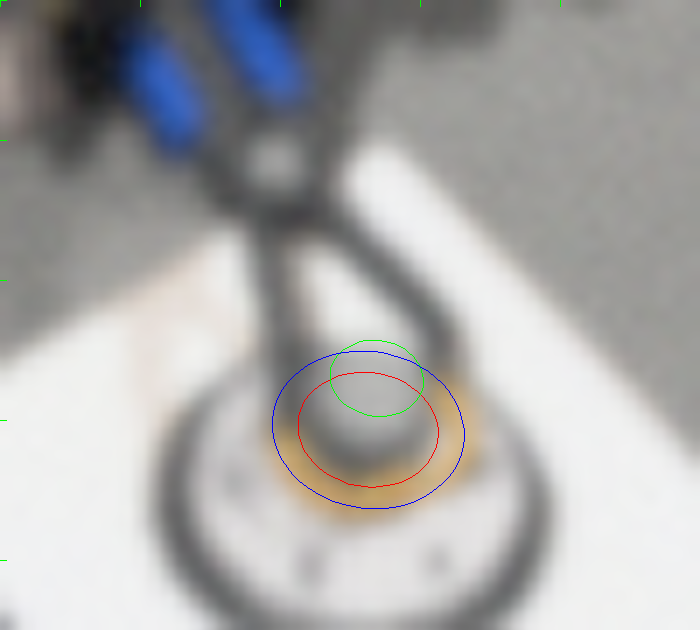

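```bash
python3 - <<'E'
from h import *
np.set_printoptions(precision=4,suppress=True)
s=get_state();T=R_.from_quat(s["eef_rot"])
tl=lambda X:T.inv().apply(X-np.array(s["tool_pos"]))
for z in (.138,.1407,.143): print("rivet scene now tool",tl(ray("scene",uc([(275,163)],14,335,155),[z])))
print("free: pivot top/scene z.0655",ray("top",uc([(202,257)],7,365,170),[.0655]),ray("scene",uc([(237,300)],8,220,190),[.0655]))
print("free ring z.031 top/scene",ray("top",uc([(189,98)],7,365,170),[.031]),ray("scene",uc([(299,482)],8,220,190),[.031]))
print("ring free apex outer top",ray("top",uc([(189,57)],7,365,170),[.031]))
# now ring features at z .108 (top face)
for nm,q in (("L outer",(283,425)),("R outer",(540,425)),("apex outer",(410,325)),("apex inner",(410,358)),("L in",(318,425)),("R in",(508,425)),("L end",(300,458)),("R end",(515,465)),("rivet?",(345,690))):
    print(nm,tl(ray("top",uc([q],14,225,165),[.108])))
for nm,q in (("apex outer sc",(350,518)),("L sc",(272,440)),("R sc",(487,430)),("apex in",(365,483))):
    print(nm,tl(ray("scene",uc([q],14,335,155),[.106])))
for n,b in (('top',(235,175,40,60)),):
    im=cv2.imread(f"pics/{n}8.png");crop(im,*b,12,f'pics/x_{n}.png')
E
```

```text
rivet scene now tool [[ 0.0553  0.0002 -0.0262]]
rivet scene now tool [[ 0.0571  0.0012 -0.0289]]
rivet scene now tool [[ 0.0587  0.0021 -0.0312]]
free: pivot top/scene z.0655 [[ 0.5626 -0.259   0.0655]] [[ 0.5629 -0.2611  0.0655]]
free ring z.031 top/scene [[ 0.6379 -0.2627  0.031 ]] [[ 0.6364 -0.2631  0.031 ]]
ring free apex outer top [[ 0.6564 -0.2631  0.031 ]]
L outer [[ 0.1201 -0.0268  0.0038]]
R outer [[0.1228 0.0254 0.0038]]
apex outer [[ 0.1421 -0.0026  0.0038]]
apex inner [[ 0.1352 -0.0021  0.0038]]
L in [[ 0.1205 -0.0197  0.0038]]
R in [[0.1225 0.0189 0.0038]]
L end [[ 0.1135 -0.0229  0.0038]]
R end [[0.1143 0.0209 0.0038]]
rivet? [[ 0.0666 -0.0102  0.0038]]
apex outer sc [[0.1412 0.0155 0.0058]]
L sc [[0.1129 0.0239 0.0058]]
R sc [[ 0.1294 -0.0276  0.0058]]
apex in [[0.133  0.0076 0.0058]]
```

View pics/x_top.png

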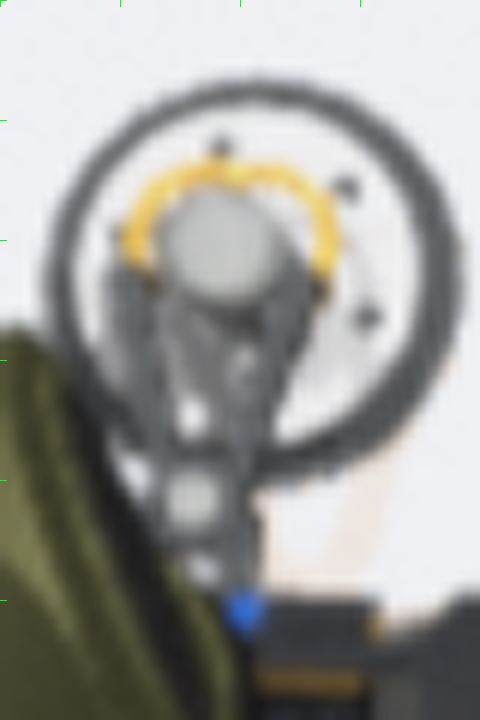

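```bash
python3 - <<'E'
from h import *
np.set_printoptions(precision=4,suppress=True)
s=get_state();T=R_.from_quat(s["eef_rot"])
tl=lambda X:T.inv().apply(X-np.array(s["tool_pos"]))
for z in (.1385,.1407,.143): print("rivet top now tool",tl(ray("top",uc([(191,498)],12,235,175),[z])))
E
```

```text
rivet top now tool [[ 0.0576 -0.0012 -0.0267]]
rivet top now tool [[ 0.0574 -0.0008 -0.0289]]
rivet top now tool [[ 0.0572 -0.0004 -0.0312]]
```

Both cameras put the pivot 57.3 mm ahead of the TCP, so ring_mid is at 119.3 mm, about 1 mm too far forward and about 0.7 mm to the left. I'll make a small correction, then check.

```bash
python3 -m creep '[-1,0.7,-0.3,0,0,0,0,0,-0.2,0,0,0,0,0,-0.2,0,0,0]' ;python3 -c "
from h import *
for i in range(4): snapshot('top')
for i in range(3):
    plan([.4630,.1524,.112],-2.2,12,n=0);print(toolpts([(.1193,-.0005,.0057)]),get_state()['moment'].round(2),abs(get_state()['qd']).max().round(4)); snapshot('scene')
A=(.5822,.1482)
for n,b in (('top',(225,165,50,50)),('scene',(335,155,50,45))):
    im=snapshot(n)['color'][:,:,::-1];cv2.imwrite(f'pics/{n}9.png',im);
    P=[(proj(n,circ(A,.106,.0175)),(0,0,255),True),(proj(n,circ(A,.106,.024)),(255,0,0),True)]
    crop(im,*b,14,f'pics/y_{n}.png',P)
crop(cv2.imread('pics/top9.png'),288,170,32,35,14,'pics/y_k.png')
"
```

```text
clock: 16.78
tool_pos: [0.4629, 0.1525, 0.1125]
eef_rot: [1.0, -0.021, 0.0, 0.0]
contact_force: [0.3, 0.2, -1.4]
opening: 0.413
now [0.463  0.1525 0.1125] remaining mm [ 0.  -0.1 -0.5] rot [ 0.  -0.  -0.2] t 16.98 F [-0.4  0.2 -1.9] op 36.5
[[0.58219986 0.1481114  0.10689759]] [ 0.07  0.1  -0.01] 0.003
now [0.4629 0.1525 0.1125] remaining mm [ 0.1 -0.1 -0.5] rot [ 0.  -0.  -0.2] t 17.03 F [ 0.2 -0.5 -1.7] op 36.4
[[0.5821658  0.14812584 0.10686532]] [0.09 0.01 0.02] 0.002
now [0.463  0.1525 0.1125] remaining mm [ 0.  -0.1 -0.5] rot [ 0.  -0.  -0.2] t 17.08 F [ 0.1 -0.6 -2.6] op 36.6
[[0.58217539 0.14810719 0.10687185]] [0.02 0.06 0.05] 0.0022
```

View pics/y_top.png

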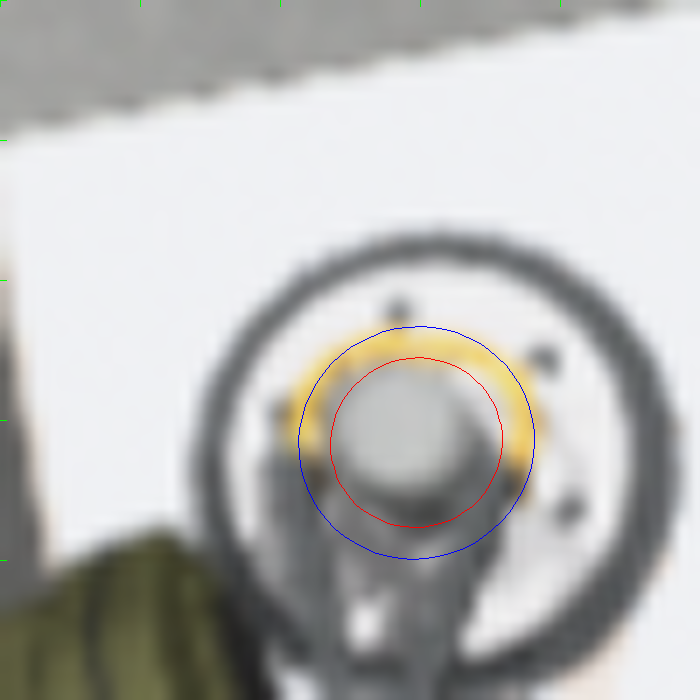

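View pics/y_k.png

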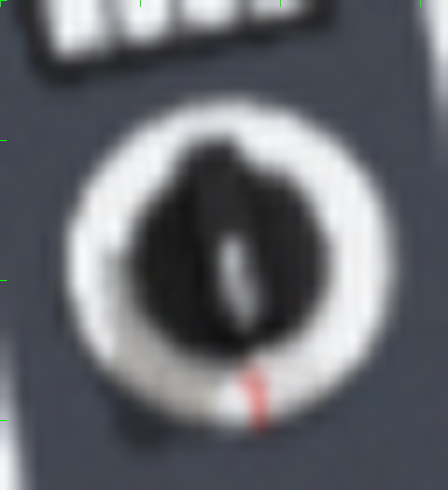

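View pics/y_scene.png

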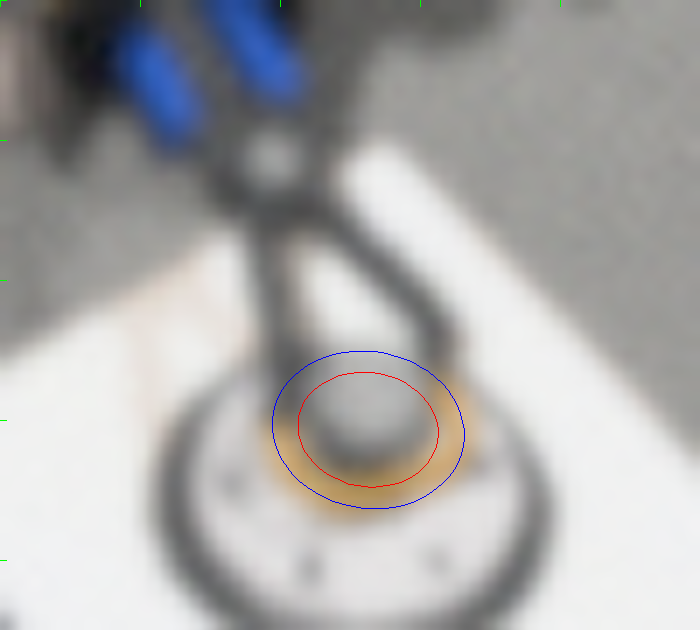

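The ring is centred around the groove in both views (top about (254,196)), the arm is still, the force reads only the pliers' weight, and the knob line points at the red tick. Handing in.

```bash
python3 -c "
from plant import *
print(finish_job());s=get_state();print(s['clock'],s['tool_pos'],s['contact_force'],s['opening'])"
```

```text
the job is handed in; nothing more can be done
None
the job is handed in; nothing more can be done
```

I turned the reset knob anticlockwise to its zero stop, then squeezed the blue pliers and lifted them off the rest. I slid the spread ring down the axle stub to the groove and handed in at about 17 s, still holding it there. `finish_job()` gives no verdict, so what follows is what my last checks showed.

- **Knob:** the moment rose to about 0.64 N m at the stop. In the last picture the white line points at the red tick, within a degree or two.
- **Ring position:** it works out at (0.5822, 0.1481, 0.1069) m, against the groove at (0.5822, 0.1482, 0.106) m. The cameras are only good to about 2 mm.
- **Grip and stillness:** the opening was 36.5 mm with the handles parallel, the tool was within 0.2° of level, and the joints were practically still.
- **Force:** the wrist read about 2 N downward, which fits the pliers' weight, and showed no sign of contact with the drive. The force on the drive itself can't be read directly.

Two readings disagreed:
- **Pivot position:** my first estimate, with the pivot partly hidden, put it 60 mm ahead of the tool. Later views from both cameras agreed on 57.3 mm, so I used that for a final 1 mm correction.
- **Drive size:** the drive's outline looked about 1.5 px smaller at each corner than its listed size. The offset was even all round, and the axle matched in the top view; in the blurred scene view it looked up to 1.5 px lower than the fit.

In the pictures I checked, the other things on the bench had not visibly moved.

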